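# Re-tile the hearth and load the enamelled plaques

### The job

Lay the four grooved firebrick tiles back in the hearth pan, turned so that they interlock with the pan's lug and with one another and every tile sits fully down on the pan's floor with the grooves in one straight line. Then slide the spatula under each enamelled plaque on the cooling rack, never touching a plaque with the fingers or tipping it, and set them all down flat on the tiled bed, across both rails of the groove and side by side; finally put the spatula back on its rest as you found it, its blade on the bench. Leave everything else on the bench where it is.

Things in the scene. Friction and masses are not known exactly. Their poses are not given: they have to be found in the camera images.
- hearth: Hearth: low fixed dark-steel pan on feet, 283 mm (its x) by 80 mm (its y). Origin: its centre, on the bench. Floor 16 above the bench; inside 271.5 by 68, curb 6 thick, 10 high. A lug 20 wide stands in the middle of the -x end (x -136 to -124, y -10 to 10), as high as the curb. Pan +x points to the robot's left (within 0.15 rad of world +y); the spatula comes in from the -x end.
- bay_lug (a point): Point on the pan's floor (16 mm above the bench), on the pan's middle line, at pan x = -101.25 mm: place for tile_lug's origin, at the lug end, its x along the pan's x.
- bay_notch (a point): Point on the pan's floor (16 mm above the bench), on the pan's middle line, at pan x = -33.75 mm: place for tile_notch's origin, its x along the pan's x. All joints have 1.5 mm of play; only this order and these turns let all four tiles drop to the floor.
- bay_step (a point): Point on the pan's floor (16 mm above the bench), on the pan's middle line, at pan x = 33.75 mm: place for tile_step's origin, its x along the pan's x. Laid tiles stand 20 above the curb: groove floor 32 above the bench, rail tops 46, rails at pan y 24 to 32 and -32 to -24.
- bay_end (a point): Point on the pan's floor (16 mm above the bench), on the pan's middle line, at pan x = 101.25 mm: place for tile_end's origin, at the end without a lug, its x along the pan's x.
- tile_lug: Pale firebrick tile, 66 mm (x) by 64 (y) by 30 high, 160 g. Origin: underside, centre of the 66 x 64 outline. Groove along x on top, 48 wide, 14 deep, between two 8 wide rails; pinch it across the flat y faces. -x end: notch for the pan's lug, 23 wide (y -11.5 to 11.5), 12 deep. +x end: tongue 20 wide (y -22 to -2), 12 long, 16 thick, which enters tile_notch.
- tile_notch: Pale firebrick tile, 66 mm (x) by 64 (y) by 30 high, 160 g. Origin: underside, centre of the 66 x 64 outline. Groove along x on top, 48 wide, 14 deep, between two 8 wide rails; pinch it across the flat y faces. -x end: notch 23 wide (y -23.5 to -0.5), 12 deep, for tile_lug's tongue. +x end: notch 33 wide (y -16.5 to 16.5), 12 deep, for tile_step's tongue.
- tile_step: Pale firebrick tile, 66 mm (x) by 64 (y) by 30 high, 160 g. Origin: underside, centre of the 66 x 64 outline. Groove along x on top, 48 wide, 14 deep, between two 8 wide rails; pinch it across the flat y faces. -x end: tongue 30 wide (y -15 to 15), 12 long, 16 thick, which enters tile_notch. +x end: the half at y > 0.75 reaches 12 farther (to x = 45), beside tile_end.
- tile_end: Pale firebrick tile, 66 mm (x) by 64 (y) by 30 high, 160 g. Origin: underside, centre of the 66 x 64 outline. Groove along x on top, 48 wide, 14 deep, between two 8 wide rails; pinch it across the flat y faces. +x end: straight, against the pan's end. -x end: the half at y > -0.75 is cut back by 12 (to x = -21), for tile_step's step.
- rack: Cooling rack: fixed, two steel rails 244 mm long (its x), 50 apart inside, 70 over all, tops 50 above the bench, on wire legs. Origin: its centre, on the bench. Between the rails it is open from above and the ends, save wire ties 11 above the bench at x = +-112. Its +x points to the robot's left (within 0.15 rad of world +y). Plaques lie across the rails at x = -78, 0 or 78.
- spatula: Spatula, 110 g. Origin: underside, centre of its flat steel blade, 70 mm (x, tip at +x) by 34 (y) by 3 thick. Neck 12 wide slopes up from x = -32 to -67; level wooden handle from x = -60 to -180, 14 wide, z 41 to 59. At the start the blade lies flat on the bench and the handle's rear on the rest.
- spatula_grip (a point): Point to grip the spatula: middle of the handle's section, 105 mm behind and 50 mm above the spatula's origin. Take it from above, across its 14 width.
- spatula_heel (a point): Point on the underside of the spatula's handle, 162 mm behind and 41 mm above its origin, which lies on the rest's seat.
- rest: The spatula's rest: fixed light wooden block 22 mm (its x) by 42 (its y), seat 41 above the bench, a cheek on either side rising to 54; the gap between the cheeks is 26 wide and runs along x. Origin: under its centre, on the bench. The spatula lies along the rest's x, blade to +x.
- plaque1: Enamelled copper plaque, 70 mm (x) by 66 (y) by 4 thick, 140 g, white with a copper flower on top; one to three of the three are there. Origin: centre of its underside. At the start it lies across the rack's rails, its x along the rack. Lift it from below with the spatula; fingers must not touch it.
- plaque2: Enamelled copper plaque, 70 mm (x) by 66 (y) by 4 thick, 140 g, white with a copper flower on top; one to three of the three are there. Origin: centre of its underside. At the start it lies across the rack's rails, its x along the rack. Lift it from below with the spatula; fingers must not touch it.
- plaque3: Enamelled copper plaque, 70 mm (x) by 66 (y) by 4 thick, 140 g, white with a copper flower on top; one to three of the three are there. Origin: centre of its underside. At the start it lies across the rack's rails, its x along the rack. Lift it from below with the spatula; fingers must not touch it.
- stake: A round steel stake, 60 mm across, 55 high. Not part of the job: leave it where it is. Origin on its underside.
- mill: A small copper mill, 48 mm across, 78 high. Not part of the job: leave it where it is. Origin on its underside.
- flux_jar: A flux jar with a black cap, 60 mm across, 70 high. Not part of the job: leave it where it is. Origin on its underside.
- hammer: A hammer lying on the bench, 240 mm long. Not part of the job: leave it where it is. Origin on its underside.
- dish: A white china bowl, 90 mm across, 30 high. Not part of the job: leave it where it is. Origin on its underside.
- brush: A brush lying on the bench, 170 mm long. Not part of the job: leave it where it is. Origin on its underside.
- tweezers: Steel tweezers lying on the bench, 140 mm long. Not part of the job: leave it where it is. Origin on its underside.
Mind the look-alikes: they are no part of the job. What is shaped like the tile_step but brown or purple is not meant. What is shaped like the plaque3 but purple is not meant.

How it is judged:
By the outcome, as a careful person would: the job done as asked, in the order asked, and still so for the second after the job is handed in, with the robot touching nothing.
Of plaque1, plaque2, plaque3 only 1 to 3 are there at a start; the rules pass over those that are not, and their reading is None.
At some moment in a run one of tile_lug, tile_notch, tile_step, tile_end may be knocked a few centimetres aside while the robot is not near it.
It also fails if it takes over 210 s, if anything falls off the work surface, if the arm or the gripper's body presses on something with over 40 N, if the wrist force passes 120 N, or if a joint passes its speed limit or range.

### The arm

A 7-joint arm with a two-finger parallel gripper is mounted at the origin on the work surface. World frame = base frame: x ahead of the robot, y to its left, z up, the work surface at z = 0. Lengths are in m, angles in degrees, forces in N, time in s.
With the tool pointing down it reaches from about 0.425 to 0.875 m from the base axis. Payload 4.7 kg.
Tool frame: the origin (TCP) lies at the very end of the fingers, on their centre line; the grasp point (between the pads) lies env.grip_point_offset behind it (env.grip_point_offset is the distance from the TCP to the grasp point, in m); z points along the fingers, y is the direction in which the jaws open and shut (so a half turn about z gives the same grasp; the last joint's range is limited). The gripper opens to 87 mm and grips with 3 to 60 N. Pads are 19 mm wide; open, the fingers measure 117 mm over their backs; the gripper's body (75 mm by 190 mm) begins 51 mm behind the grasp point.
Start: joints at [-70.067, 18.392, -4.016, 83.108, 1.295, 78.541, -3.26], TCP at [0.213, 0.614, 0.188] pointing down, gripper open.
Joint ranges: [-163.93, 163.93], [-17.29, 119.83], [-79.2, 71.16], [3.27, 140.29], [-89.18, 269.18], [5.43, 117.66], [-154.24, 154.24]. Speed limits (degrees/s): [147.25, 147.25, 180, 180, 180, 180, 180].

### API

Orientations are given as [roll, pitch, yaw] about the fixed x, y, z axes, in that order (R = Rz(yaw) Ry(pitch) Rx(roll)).
In Python, from cell import env gives the robot as it stands.
- The arm moves only by the tool send_rows, never from a script. Its argument "plan" is a list of rows, each a list of 7 numbers: the finger opening in mm, from 0 to 87, then the shift along the tool's x, y, z in mm, then the turn, a rotation vector about the tool's x, y, z in rad. A call has 1 to 12 rows; each row shifts and turns the commanded pose from where the row before left it, along the tool's axes as they then stand; what a row does not reach is not made up. A row lasts 1/10 s, in which the tool goes at most 50 mm and 8.59 degrees, less where a joint would pass 70% of its speed; a pose out of reach is approached as far as the arm can. A call is refused whole if a number of a shift passes 50 or a number of a turn 0.15, either way. A call with a gripper value outside its range is refused whole. The fingers move at their own pace and stop on an object; "grip_force" is the grip in N (left out, the last holds). Time passes only in rows, so rows that do not move let the fingers close. It gives the time, the measured TCP pose, the force and the opening at its end, in the units of the state.
- env.get_obs(): the state, without advancing time (a new reading comes with each control period).
- env.read_camera(name): name is "side" or "top"; returns the picture (480x640x3 uint8, red, green, blue); there is no depth.
- env.get_calibration(name): a dict with "fx", "fy", "cx", "cy" (pixels), "extrinsics" (4x4, takes a point from camera to world coordinates). Camera axes: x right, y down, z forward; pixel columns grow to the right and rows downward; lengths in m; the calibration is good to about 2 mm. A picture is of the moment at which its call begins. get_calibration takes no time and is no camera call.
- env.sign_off(): hands the job in, once; it reports no verdict.
Trained networks look in the newest picture that a camera, given by its name, has taken for a name from the list of things; names that differ only in an ending like _2 or _b are one class to them, and where a whole thing is asked for, a point or a joint stands for the part that bears it (a point fixed in the world has none). Each returns a list of dicts, best first, with "confidence" (0 to 1); they miss things now and then, are a little off and sometimes report something else, mostly with a low value. They report only what shows in the picture. A call takes as long as a camera call. They do not tell look-alikes from the thing itself.
- env.regions_of(camera, query): "region" (480x640 bool, what is visible of it) and "rect" ([left, top, right, bottom] in pixels, round what is visible of it).
The state is a dict: "time_s": time; "qpos": joint angles; "joint_velocities": joint speeds; "effort": joint torques, N m; "tool_pos": TCP position; "tool_rot": TCP orientation; "force": force on the tool from outside, world axes, zero at the start; "wrist_torque": the same for the moment, N m; "grip_width": finger opening in m.
Only numpy, scipy, OpenCV 4.12 (cv2) and the standard library are available. Lean on these libraries where they do the work, as an engineer would, in place of code of your own. Each camera call takes 0.05 s, during which the arm holds its last target. There are 200 camera calls.

## Working session

There is one attempt and no reset: what is moved stays moved. The work goes in short steps, Python scripts to look and compute and a tool call to move; the robot and the scene stay as the last step left them, time stands still between calls to the robot, and variables do not carry over. Pictures are saved under pics/ and viewed, about 12 in all and at most 16, crops included, and the job is handed in when it is done.

Besides the shell and the picture viewer there is one more tool, called after "Call:" as a command line: name --pt "numbers of a row" for each row, then --argument value for the rest. send_rows: Moves the arm, as the interface text tells. Its arguments: {"type":"object","properties":{"plan":{"type":"array"},"grip_force":{"type":"number"}},"required":["plan"]}

```bash
ls; mkdir -p pics
python3 - <<'E'
from cell import env
import cv2,numpy as np
for c in ("side","top"):
    im=env.read_camera(c); cv2.imwrite(f"pics/{c}0.png",im[:,:,::-1])
    k=env.get_calibration(c); print(c,k["fx"],k["fy"],k["cx"],k["cy"]);print(np.round(k["extrinsics"],4).tolist())
print(env.get_obs(), env.grip_point_offset)
E
```

```text
pics
side 514.6224459192794 514.6224459192794 314.0163823463962 241.70308788447426
[[-0.9956, -0.0581, 0.0732, 0.4378], [-0.0934, 0.6447, -0.7587, 1.0063], [-0.0031, -0.7622, -0.6473, 0.8603], [0.0, 0.0, 0.0, 1.0]]
top 523.6799581053241 523.6799581053241 316.74238477524403 243.30967810140234
[[-0.0266, -0.9989, 0.0385, 0.4743], [-0.9996, 0.0269, 0.0083, 0.0632], [-0.0094, -0.0382, -0.9992, 1.212], [0.0, 0.0, 0.0, 1.0]]
{'time_s': 0.1, 'qpos': array([-70.06638744,  18.43538406,  -4.0142279 ,  83.17021717,
         1.29365261,  78.53960141,  -3.2613506 ]), 'joint_velocities': array([-0.07539695, -0.18341546, -0.12215552, -0.10580785, -0.00101521,
       -0.08291817, -0.12552286]), 'effort': array([ 1.78418236e-04, -4.92569733e+01, -4.05213945e-01, -3.13400102e+01,
       -6.39598933e-02,  3.94418312e-02,  5.55883821e-05]), 'tool_pos': array([0.21283677, 0.61356655, 0.18714407]), 'tool_rot': array([-1.79899950e+02,  4.59928700e-03,  1.60873181e+02]), 'force': array([-0.10670699,  0.12424821, -0.17824773]), 'wrist_torque': array([-0.02617571,  0.05264217,  0.0205927 ]), 'grip_width': 0.08737517705605549} 0.0187
```

View pics/top0.png

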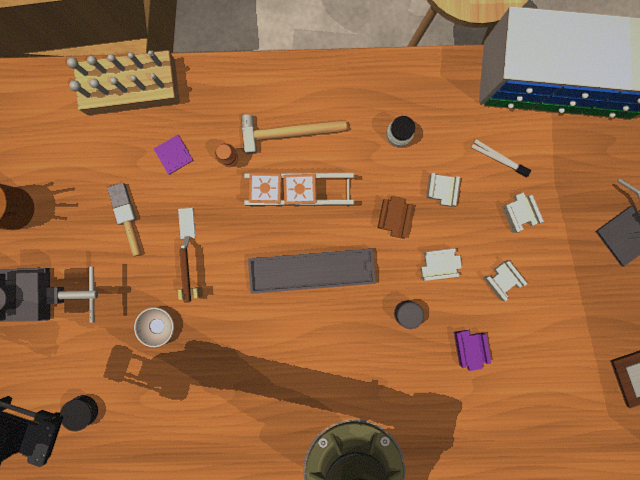

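View pics/side0.png

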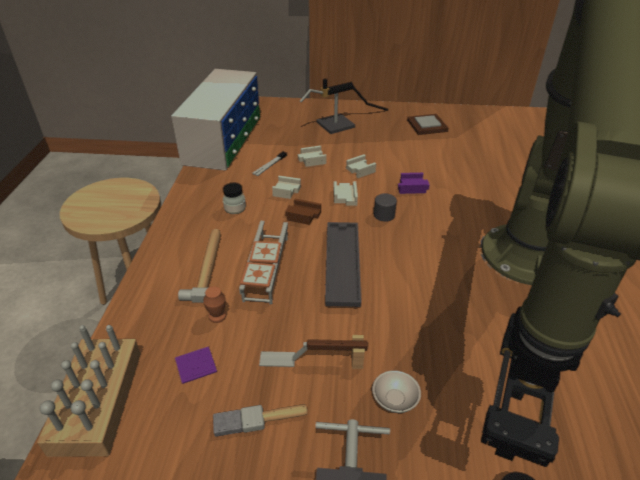

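Run:
```python
import cv2,numpy as np
t=cv2.imread("pics/top0.png"); s=cv2.imread("pics/side0.png")
a=cv2.resize(t[160:310,370:570],None,fx=4,fy=4,interpolation=cv2.INTER_CUBIC)
cv2.imwrite("pics/c1.png",a)
```

```text
(no output)
```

View pics/c1.png

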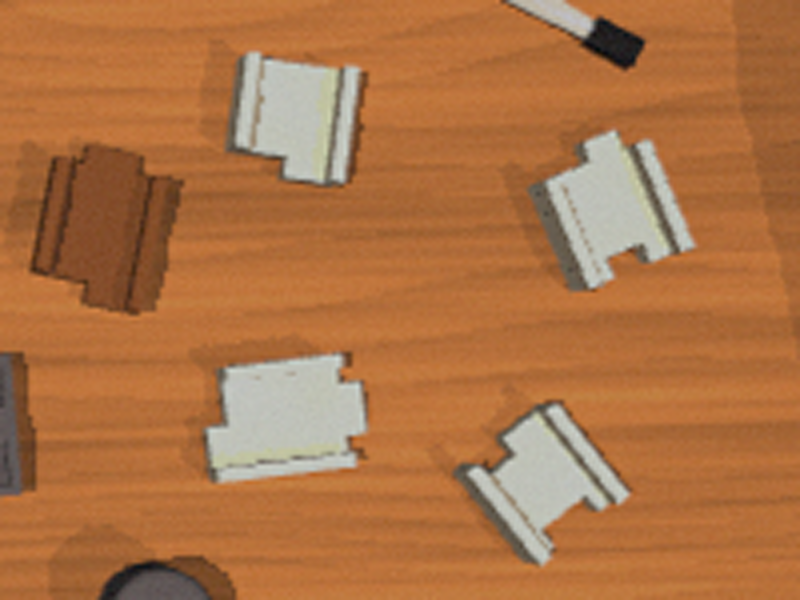

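```bash
cat > h.py <<'E'
import cv2,numpy as np
from scipy.optimize import minimize
from cell import env
K={c:env.get_calibration(c) for c in("top","side")}
def proj(c,P):
    k=K[c];T=np.linalg.inv(k["extrinsics"]);q=np.asarray(P)@T[:3,:3].T+T[:3,3]
    return np.c_[k["fx"]*q[:,0]/q[:,2]+k["cx"],k["fy"]*q[:,1]/q[:,2]+k["cy"]]
def back(c,u,v,z):
    k=K[c];E=k["extrinsics"];d=E[:3,:3]@[(u-k["cx"])/k["fx"],(v-k["cy"])/k["fy"],1];o=E[:3,3]
    return o+d*(z-o[2])/d[2]
def box(x0,x1,y0,y1,z0,z1): return ([(x0,y0),(x1,y0),(x1,y1),(x0,y1)],z0,z1)
def tile(foot,r1=(-33,33),r2=(-33,33)): # r1:+y rail, r2:-y rail
    return [(foot,0,16),box(*r1,24,32,0,30),box(*r2,-32,-24,0,30)]
M={"tile_lug":tile([(-33,-32),(33,-32),(33,-22),(45,-22),(45,-2),(33,-2),(33,32),(-33,32),(-33,11.5),(-21,11.5),(-21,-11.5),(-33,-11.5)]),
"tile_notch":tile([(-33,-32),(33,-32),(33,-16.5),(21,-16.5),(21,16.5),(33,16.5),(33,32),(-33,32),(-33,-.5),(-21,-.5),(-21,-23.5),(-33,-23.5)]),
"tile_step":tile([(-33,-32),(33,-32),(33,.75),(45,.75),(45,32),(-33,32),(-33,15),(-45,15),(-45,-15),(-33,-15)],r1=(-33,45)),
"tile_end":tile([(-33,-32),(33,-32),(33,32),(-21,32),(-21,-.75),(-33,-.75)],r1=(-21,33)),
"hearth":[box(-141.5,141.5,-40,40,6,26)],
"plaque1":[box(-35,35,-33,33,0,4)],
"spatula":[box(-35,35,-17,17,0,3),box(-180,-60,-7,7,41,59),box(-45,-32,-6,6,5,12),box(-60,-45,-6,6,18,30)]}
def render(c,model,p,z,S=4):
    im=np.zeros((480*S,640*S),np.uint8);ca,sa=np.cos(p[2]),np.sin(p[2])
    for poly,z0,z1 in model:
        a=np.array(poly)/1000;w=np.c_[a[:,0]*ca-a[:,1]*sa+p[0],a[:,0]*sa+a[:,1]*ca+p[1]]
        b,t=[(((proj(c,np.c_[w,np.full(len(w),z+h/1000)])+.5)*S-.5)*16).round().astype(np.int32) for h in(z0,z1)]
        for q in(b,t): cv2.fillPoly(im,[q],255,shift=4)
        n=len(a)
        for i in range(n):
            j=(i+1)%n; cv2.fillPoly(im,[np.array([b[i],b[j],t[j],t[i]])],255,shift=4)
    return cv2.resize(im,(640,480),interpolation=cv2.INTER_AREA).astype(float)/255
def alpha(im): # grey-ness: 0 wood, 1 grey/white
    f=im.astype(float)+1; return np.clip((f[:,:,2]/f[:,:,0]-.42)/.28,0,1)
def fit(masks,model,p0,z=0,it=250):
    """masks: {cam: alpha image}; p0 (x,y,yaw rad)"""
    roi={}
    for c in masks:
        r=render(c,model,p0,z)>0; roi[c]=cv2.dilate(r.astype(np.uint8),np.ones((15,15)))>0
    def cost(q):
        p=(q[0]/1000,q[1]/1000,q[2]/57.3)
        return sum(np.sum((render(c,model,p,z)-masks[c])[roi[c]]**2) for c in masks)
    q0=np.array([p0[0]*1000,p0[1]*1000,p0[2]*57.3])
    r=minimize(cost,q0,method="Nelder-Mead",options=dict(initial_simplex=[q0,q0+[4,0,0],q0+[0,4,0],q0+[0,0,4]],maxiter=it,xatol=.05,fatol=.02))
    return r.x,r.fun
E
cat > m1.py <<'E'
from h import *
ims={c:cv2.imread(f"pics/{c}0.png")[:,:,::-1] for c in("top","side")}
A={c:alpha(ims[c]) for c in ims}
t0={"tile_end":(444,189,-5),"tile_lug":(523,212,20),"tile_step":(442,264,96),"tile_notch":(506,281,40)}
for n,(u,v,a) in t0.items():
    p=back("top",u,v,.015)
    for aa in ([a] if n!="tile_notch" else [35,-145]):
        for cs in(("top",),("side",)):
            q,f=fit({c:A[c] for c in cs},M[n],(p[0],p[1],aa/57.3)); print(n,cs,np.round(q,1),round(f,1))
p=back("top",313,270,.02)
for c in("top","side"): print("hearth",c,*[np.round(x,1) for x in fit({c:A[c]},M["hearth"],(p[0],p[1],1.5))])
for u in(265,300):
    p=back("top",u,188,.052)
    print("plq",np.round(p,3))
for n in("spatula","rest"):
  for c in("top","side"):
    for r in env.regions_of(c,n)[:2]: print(n,c,round(r["confidence"],2),r["rect"])
    if n=="spatula":
        m=env.regions_of(c,n)[0]["region"].astype(float); p=back("top",187,222,0)
        print(*[np.round(x,1) for x in fit({c:m},M[n],(p[0],p[1],0))])
E
python3 m1.py
```

```text
tile_end ('top',) [ 636.3 -217.7   -9.5] 5.0
tile_end ('side',) [ 636.9 -222.4  -10. ] 4.3
tile_lug ('top',) [ 575.6 -397.7   20.5] 6.4
tile_lug ('side',) [ 576.1 -403.4   20.9] 5.6
tile_step ('top',) [ 466.5 -208.9   95.4] 5.9
tile_step ('side',) [ 466.6 -213.5   96.1] 32.3
tile_notch ('top',) [ 424.6 -351.9   36.4] 97.7
tile_notch ('side',) [ 423.9 -357.6   37.5] 45.3
tile_notch ('top',) [ 424.7 -351.9 -143.6] 6.9
tile_notch ('side',) [ 424.9 -357.5 -142.7] 29.2
hearth top [458.7  87.2  93.2] 13.4
hearth side [458.4  80.7  93.4] 18.7
plq [0.645 0.185 0.052]
plq [0.643 0.107 0.052]
spatula top 0.74 [179.4, 208.7, 195.8, 303.7]
spatula top 0.34 [107.6, 184.9, 142.2, 255.1]
[576.  375.1   3.5] 66.0
spatula side 0.55 [257.8, 338.8, 365.9, 369.4]
[575.9 372.6   4.9] 160.3
rest top 0.49 [178.6, 283.5, 202.9, 301.4]
rest top 0.49 [283.6, 172.7, 313.5, 205.8]
rest side 0.65 [350.2, 337.2, 362.2, 369.4]
```

Call:
send_rows --pt "80 -35.4 -34.2 0 0 0 0" --pt "80 -35.4 -34.2 0 0 0 0" --pt "80 -35.4 -34.2 0 0 0 0" --pt "80 -35.4 -34.2 0 0 0 0" --pt "80 -35.4 -34.2 0 0 0 0" --pt "80 -35.4 -34.2 0 0 0 0" --pt "80 -35.4 -34.2 0 0 0 0" --pt "80 -35.4 -34.2 0 0 0 0" --pt "80 -35.4 -34.2 0 0 0 0" --pt "80 -35.4 -34.2 0 0 0 0" --pt "80 -35.4 -34.2 0 0 0 0" --pt "80 -35.4 -34.2 0 0 0 0" --grip_force 35

```text
time_s: 1.6
tool_pos: [0.4806, 0.0854, 0.1886]
tool_rot: [179.9, 0.0, 160.9]
force: [1.6, 0.2, -0.3]
grip_width: 0.0803
```

Call:
send_rows --pt "80 -35.4 -34.2 0 0 0 0" --pt "80 -35.4 -34.2 0 0 0 0" --pt "80 -35.4 -34.2 0 0 0 0" --pt "80 -35.4 -34.2 0 0 0 0" --pt "80 -35.4 -34.2 0 0 0 0" --pt "80 -35.4 -34.2 0 0 0 0" --pt "80 -35.4 -34.2 0 0 0 0" --pt "80 0 0 0 0 0 0.15" --pt "80 0 0 0 0 0 0.15" --pt "80 0 0 0 0 0 0.15" --pt "80 0 0 0 0 0 0.15" --pt "80 0 0 0 0 0 0.15"

```text
time_s: 2.8
tool_pos: [0.6357, -0.22, 0.1881]
tool_rot: [180.0, -0.0, 117.6]
force: [0.5, -0.3, -0.0]
grip_width: 0.0802
```

Call:
send_rows --pt "80 0 0 5 0 0 0.15" --pt "80 0 0 5 0 0 0.15" --pt "80 0 0 10 0 0 0.15" --pt "80 0 0 10 0 0 0.15" --pt "80 0 0 10 0 0 0.15" --pt "80 0 0 10 0 0 0.15" --pt "80 0 0 10 0 0 0.15" --pt "80 0 0 10 0 0 0.15" --pt "80 0 0 10 0 0 0.15" --pt "80 0 0 10 0 0 0.15" --pt "80 0 0 5 0 0 0.15" --pt "80 0 0 5 0 0 0.15"

```text
time_s: 4.0
tool_pos: [0.6357, -0.2196, 0.0877]
tool_rot: [-180.0, 0.0, 14.5]
force: [-0.1, 0.6, -0.3]
grip_width: 0.0801
```

Call:
send_rows --pt "80 0 0 0 0 0 0.15" --pt "80 0 0 0 0 0 0.15" --pt "80 0 0 0 0 0 0.124" --pt "80 0 0 0 0 0 0"

```text
time_s: 4.4
tool_pos: [0.6357, -0.2198, 0.0879]
tool_rot: [180.0, 0.0, -9.5]
force: [-0.0, -0.4, -0.1]
grip_width: 0.0802
```

Call:
send_rows --pt "80 0 0 30 0 0 0" --pt "80 0 0 30 0 0 0" --pt "80 0 0 14.4 0 0 0" --pt "60 0 0 0 0 0 0" --pt "60 0 0 0 0 0 0" --pt "60 0 0 0 0 0 0" --pt "60 0 0 0 0 0 0" --pt "60 0 0 0 0 0 0"

```text
time_s: 5.2
tool_pos: [0.6362, -0.2204, 0.0148]
tool_rot: [-180.0, -0.1, -9.5]
force: [0.9, 0.3, 0.1]
grip_width: 0.0604
```

```bash
cat > snap.py <<'E'
import sys
from h import *
def snap(n):
    ims={c:env.read_camera(c) for c in("top","side")}
    for c in ims: cv2.imwrite(f"pics/{c}{n}.png",ims[c][:,:,::-1])
    return ims,{c:alpha(ims[c]) for c in ims}
E
python3 - <<'E'
from snap import *
ims,A=snap(1)
a=ims["top"][150:300,370:570];b=ims["side"][130:230,230:390]
o=np.vstack([cv2.resize(x,(700,h)) for x,h in((a,290),(b,300))][::1]) if 0 else np.hstack([cv2.resize(a,(400,300)),cv2.resize(b,(400,300))])
cv2.imwrite("pics/c2.png",o[:,:,::-1])
E
```

```text
(no output)
```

View pics/c2.png

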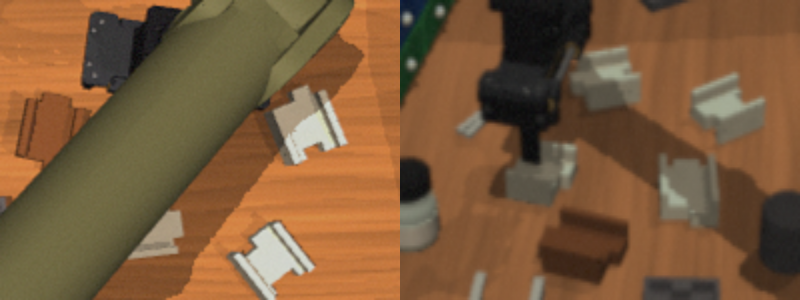

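Call:
send_rows --pt "45 0 0 0 0 0 0" --pt "45 0 0 0 0 0 0" --pt "45 0 0 0 0 0 0" --pt "45 0 0 0 0 0 0"

```text
time_s: 5.7
tool_pos: [0.6356, -0.2201, 0.0137]
tool_rot: [-180.0, 0.0, -9.5]
force: [0.2, -0.7, 0.1]
grip_width: 0.0458
```

Run:
```python
from snap import *
print(proj("side",[[.6362,-.2204,.0148],[.6362,-.2204,.03],[.63,-.26,.015],[.643,-.18,.015]]),proj("top",[[.6362,-.2204,.0148]]))
a=cv2.imread("pics/side1.png")[120:220,230:380]
cv2.imwrite("pics/c3.png",cv2.resize(a,(750,500),interpolation=cv2.INTER_CUBIC))
```

```text
[[286.31278365 187.26442383]
 [286.11244814 182.88184172]
 [290.18598793 179.75633575]
 [282.0287864  195.1106334 ]] [[443.48068834 189.39901341]]
```

View pics/c3.png

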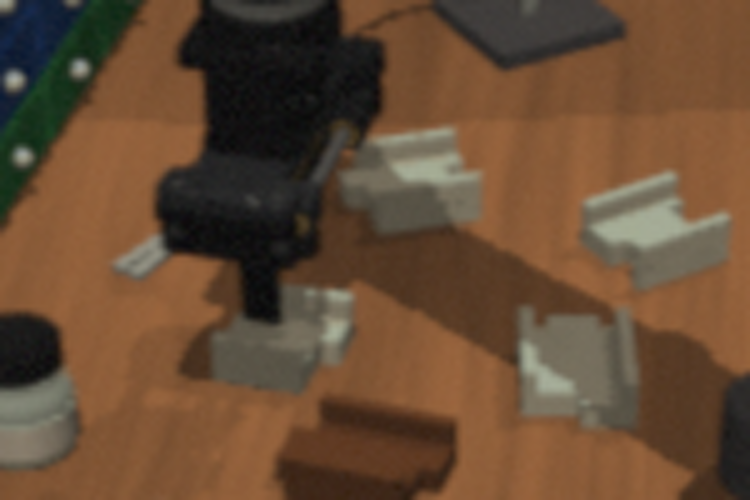

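Run:
```python
from snap import *
ims,A=snap(2)
def w(p,L):
    a=np.radians(p[2]);L=np.array(L)/1000.
    return np.c_[p[0]/1e3+L[:,0]*np.cos(a)-L[:,1]*np.sin(a),p[1]/1e3+L[:,0]*np.sin(a)+L[:,1]*np.cos(a),L[:,2]]
for p in((636.9,-222.4,-10),(636.3,-217.7,-9.5)): print(proj("side",w(p,[(33,32,0),(-21,32,0),(-21,32,30),(33,32,30)])).round(1).tolist())
# pale mask fit
br=(ims["side"].max(2)>75)
m=A["side"]*br
for p in((636.9,-222.4,-10),(640,-200,-10)):
    print(fit({"side":m},M["tile_end"],(p[0]/1e3,p[1]/1e3,p[2]/57.3)))
o=np.vstack([cv2.resize(ims[c][y:y+80,x:x+120],(480,320),interpolation=cv2.INTER_CUBIC)[:300] for c,x,y in(("side",235,140),("top",400,150))])
o=np.hstack([cv2.resize(ims["side"][140:220,240:340],(500,400),interpolation=cv2.INTER_CUBIC),cv2.resize(ims["top"][150:210,405:465],(300,400),interpolation=cv2.INTER_CUBIC)])
cv2.imwrite("pics/c4.png",o[:,:,::-1])
```

```text
[[272.1, 195.5], [289.9, 198.3], [289.6, 189.7], [271.5, 186.9]]
[[272.1, 196.5], [290.1, 199.3], [289.7, 190.6], [271.5, 187.9]]
(array([ 636.82046195, -221.34627157,  -10.44904006]), np.float64(71.8160461832317))
(array([ 636.91071157, -221.89132377,  -10.20900013]), np.float64(71.6060728463681))
```

View pics/c4.png

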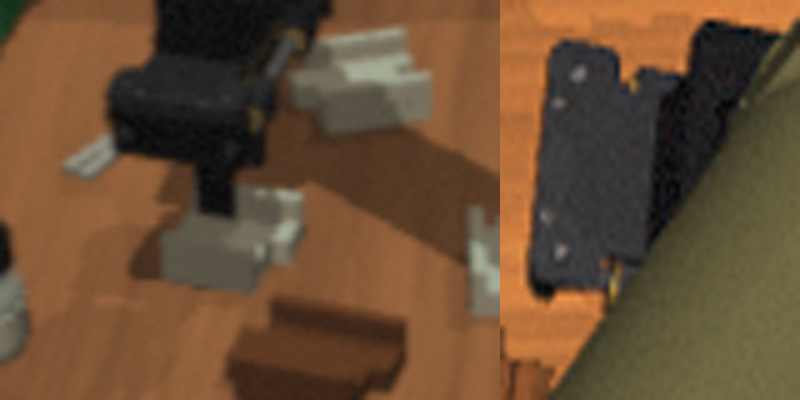

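Call:
send_rows --pt "45 0 0 -40 0 0 0" --pt "45 0 0 -40 0 0 0" --pt "80 0 0 0 0 0 0" --pt "80 0 0 0 0 0 0" --pt "80 0 0 0 0 0 0"

```text
time_s: 6.3
tool_pos: [0.635, -0.2195, 0.0926]
tool_rot: [-180.0, 0.1, -9.5]
force: [1.1, 0.2, -0.5]
grip_width: 0.0612
```

Run:
```python
from snap import *
ims,A=snap(3)
o=env.get_obs();p=o["tool_pos"];print(p,o["tool_rot"],o["grip_width"])
a=ims["side"].copy()
a=cv2.resize(a[100:220,230:350],(600,600),interpolation=cv2.INTER_CUBIC)
for dy in(-.04,0,.04):
    u=proj("side",[p+[0,dy,0]])[0]; cv2.circle(a,(int((u[0]-230)*5),int((u[1]-100)*5)),4,(255,0,0),-1)
cv2.imwrite("pics/c5.png",a[:,:,::-1])
```

```text
[ 0.63484552 -0.21953201  0.09223149] [-1.79970731e+02  1.28785823e-01 -9.51828225e+00] 0.06924889689293619
```

View pics/c5.png

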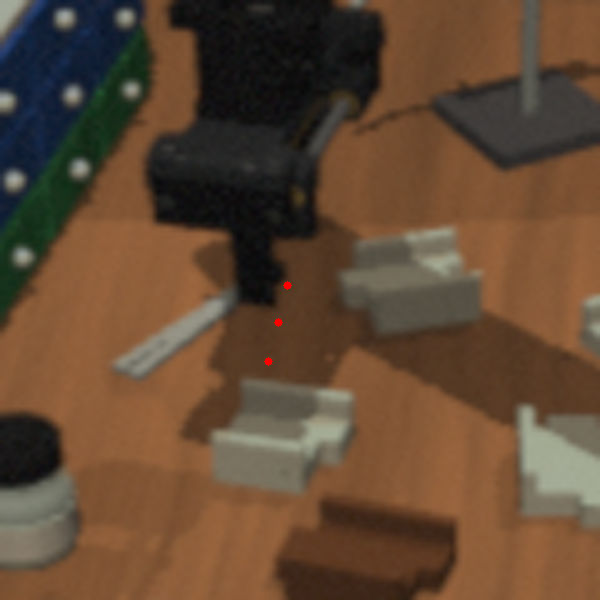

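Run:
```python
from snap import *
p=np.array([.2128,.6136,.1871])
print(proj("side",[p,p+[0,0,.04]]),proj("top",[p,p+[0,0,.04]]))
a=cv2.imread("pics/side0.png")[330:480,440:640];b=cv2.imread("pics/top0.png")[380:480,0:120]
a=cv2.resize(a,(533,400),interpolation=cv2.INTER_CUBIC)
cv2.imwrite("pics/c6.png",a)
p=np.array([.6348+.0066,-.2195+.04,.0922])
for z in(0,.02,.03,.04,.05): print(z,proj("side",[p+[0,0,z]]))
```

```text
[[502.57746368 437.59463694]
 [509.54588415 422.23539204]] [[ 42.41841705 405.385031  ]
 [ 31.0140183  411.18604767]]
0 [[281.36096936 172.14638078]]
0.02 [[281.03574096 165.89422044]]
0.03 [[280.87085889 162.7245429 ]]
0.04 [[280.70443666 159.52525744]]
0.05 [[280.53645258 156.29594727]]
```

View pics/c6.png

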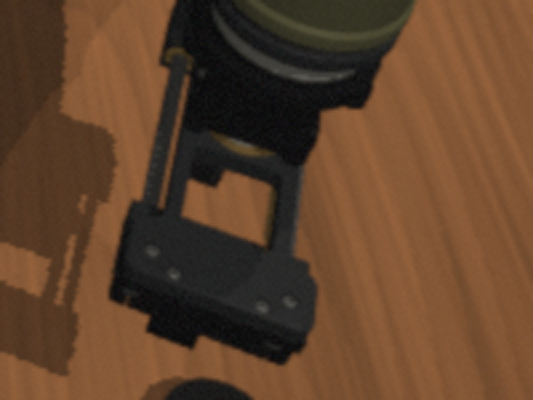

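Run:
```python
from snap import *
p=np.array([.2128,.6136,.1871]);r=np.array([.3277,.9448,0])
for z in(0,.02,.04): print(z,proj("side",[p+.0435*r+[0,0,z],p+.0585*r+[0,0,z],p-.0435*r+[0,0,z]]).round(1).tolist())
p=np.array([.6348,-.2195,.0922]);r=np.array([.165,.986,0])
for z in(0,.02,.04): print(z,proj("side",[p+.0346*r+[0,0,z],p+.0496*r+[0,0,z],p-.0435*r+[0,0,z]]).round(1).tolist())
```

```text
0 [[497.3, 465.4], [495.4, 475.6], [507.4, 412.0]]
0.02 [[500.8, 458.1], [498.9, 468.3], [510.8, 404.3]]
0.04 [[504.4, 450.4], [502.6, 460.8], [514.2, 396.4]]
0 [[282.0, 171.0], [280.3, 173.9], [290.2, 156.7]]
0.02 [[281.7, 164.8], [280.0, 167.6], [290.0, 150.6]]
0.04 [[281.3, 158.4], [279.6, 161.2], [289.8, 144.3]]
```

Call:
send_rows --pt "82 0 0 40 0 0 0" --pt "82 0 0 40 0 0 0" --pt "82 0 0 5 0 0 0" --pt "82 0 0 5 0 0 0" --pt "82 0 0 0 0 0 0"

```text
time_s: 6.9
tool_pos: [0.636, -0.2207, 0.0046]
tool_rot: [180.0, -0.0, -9.5]
force: [1.3, -0.6, 0.1]
grip_width: 0.0818
```

Call:
send_rows --pt "82 0 0 4 0 0 0" --pt "82 0 0 4 0 0 0" --pt "82 0 0 0 0 0 0"

```text
time_s: 7.2
tool_pos: [0.6358, -0.22, -0.004]
tool_rot: [-180.0, -0.0, -9.5]
force: [0.5, 0.5, 1.1]
grip_width: 0.0819
```

Call:
send_rows --pt "82 0 0 4 0 0 0" --pt "82 0 0 4 0 0 0" --pt "82 0 0 0 0 0 0"

```text
time_s: 7.5
tool_pos: [0.6352, -0.2198, -0.0129]
tool_rot: [-180.0, 0.1, -9.5]
force: [-0.1, -0.1, 0.5]
grip_width: 0.0819
```

Call:
send_rows --pt "82 0 0 4 0 0 0" --pt "82 0 0 4 0 0 0" --pt "82 0 0 0 0 0 0"

```text
time_s: 7.8
tool_pos: [0.6351, -0.2199, -0.021]
tool_rot: [-180.0, 0.1, -9.5]
force: [-0.4, 0.2, 1.0]
grip_width: 0.0822
```

Call:
send_rows --pt "82 0 0 4 0 0 0" --pt "82 0 0 4 0 0 0" --pt "82 0 0 4 0 0 0" --pt "82 0 0 0 0 0 0"

```text
time_s: 8.2
tool_pos: [0.6351, -0.2199, -0.0331]
tool_rot: [-180.0, 0.1, -9.5]
force: [-1.2, -0.5, 0.4]
grip_width: 0.0822
```

Call:
send_rows --pt "82 0 0 1.5 0 0 0" --pt "82 0 0 0 0 0 0"

```text
time_s: 8.4
tool_pos: [0.6357, -0.2203, -0.0336]
tool_rot: [180.0, -0.0, -9.5]
force: [-0.3, 0.4, -0.4]
grip_width: 0.0826
```

Call:
send_rows --pt "82 0 0 1.5 0 0 0" --pt "82 0 0 0 0 0 0"

```text
time_s: 8.6
tool_pos: [0.6358, -0.2203, -0.0339]
tool_rot: [-180.0, -0.0, -9.5]
force: [-1.8, 2.1, 7.5]
grip_width: 0.0818
```

Call:
send_rows --pt "82 0 0 1.5 0 0 0" --pt "82 0 0 0 0 0 0"

```text
time_s: 8.8
tool_pos: [0.6359, -0.2203, -0.0339]
tool_rot: [-179.9, -0.0, -9.5]
force: [-5.2, 3.5, 15.7]
grip_width: 0.0821
```

Call:
send_rows --pt "82 0 0 -15 0 0 0" --pt "82 0 0 0 0 0 0" --pt "55 0 0 0 0 0 0" --pt "55 0 0 0 0 0 0" --pt "55 0 0 0 0 0 0" --pt "55 0 0 0 0 0 0" --pt "55 0 0 0 0 0 0"

```text
time_s: 9.5
tool_pos: [0.6352, -0.2199, -0.0224]
tool_rot: [-180.0, 0.1, -9.5]
force: [0.0, 0.6, -1.7]
grip_width: 0.0637
```

Run:
```python
from snap import *
ims,A=snap(4)
for thr in(75,95):
    m=A["side"]*(ims["side"].max(2)>thr)
    print(fit({"side":m},M["tile_end"],(.636,-.221,-10/57.3)))
o=env.get_obs();print(o["tool_pos"],o["force"])
```

```text
(array([ 635.61191151, -220.56741989,  -10.3809868 ]), np.float64(232.04920266717505))
(array([ 617.62026816, -244.3100881 ,   11.35041954]), np.float64(334.4779512165883))
[ 0.63515566 -0.22008774 -0.02229044] [-0.02780178  0.19096865 -1.11432436]
```

Call:
send_rows --pt "55 0 0 -25 0 0 0" --pt "55 0 0 -40 0 0 -0.15" --pt "55 0 0 -35 0 0 -0.15" --pt "55 0 0 0 0 0 -0.15" --pt "55 0 0 0 0 0 -0.15" --pt "55 0 0 0 0 0 -0.15" --pt "55 0 0 0 0 0 -0.15" --pt "55 0 0 0 0 0 -0.15" --pt "55 0 0 0 0 0 -0.15" --pt "55 0 0 0 0 0 -0.15" --pt "55 0 0 0 0 0 -0.15" --pt "55 0 0 0 0 0 -0.15"

```text
time_s: 10.8
tool_pos: [0.6351, -0.2204, 0.0779]
tool_rot: [-180.0, 0.0, 85.3]
force: [-0.1, 0.2, -1.9]
grip_width: 0.0639
```

Call:
send_rows --pt "55 0 0 0 0 0 -0.144" --pt "55 40.9 -15.9 0 0 0 0" --pt "55 40.9 -15.9 0 0 0 0" --pt "55 40.9 -15.9 0 0 0 0" --pt "55 40.9 -15.9 0 0 0 0" --pt "55 40.9 -15.9 0 0 0 0" --pt "55 40.9 -15.9 0 0 0 0" --pt "55 40.9 -15.9 0 0 0 0" --pt "55 40.9 -15.9 0 0 0 0" --pt "55 40.9 -15.9 0 0 0 0" --pt "55 40.9 -15.9 0 0 0 0" --pt "55 0 0 0 0 0 0"

```text
time_s: 12.0
tool_pos: [0.4501, 0.1854, 0.0779]
tool_rot: [-179.9, -0.2, 93.8]
force: [1.0, -1.2, -2.0]
grip_width: 0.0635
```

Run:
```python
from snap import *
ims,A=snap(5)
o=env.get_obs();print(o["tool_pos"],o["tool_rot"],o["grip_width"],o["force"])
for n,p in(("tile_lug",(576,-400,20.5)),("tile_step",(466.5,-211,95.5)),("tile_notch",(424.8,-354,-143.5))):
  for c in("top","side"):
    q,f=fit({c:A[c]},M[n],(p[0]/1e3,p[1]/1e3,p[2]/57.3)); print(n,c,np.round(q,1),round(f,1))
```

```text
[0.45300406 0.17955357 0.07810247] [-1.79993487e+02  1.49421602e-02  9.34058963e+01] 0.06336067304305965 [ 0.27943998 -0.67828741 -1.98223194]
tile_lug top [ 575.7 -397.6   20.7] 5.8
tile_lug side [ 576.4 -403.4   20.7] 68.1
tile_step top [ 466.8 -209.1   95.4] 5.4
tile_step side [ 462.4 -205.1  133. ] 587.7
tile_notch top [ 424.7 -352.2 -143.2] 6.7
tile_notch side [ 431.5 -355.4 -149.8] 567.7
```

Call:
send_rows --pt "55 0 0 35 0 0 0" --pt "55 0 0 25 0 0 0" --pt "55 0 0 10 0 0 0" --pt "55 0 0 0 0 0 0"

```text
time_s: 12.5
tool_pos: [0.453, 0.1769, 0.0071]
tool_rot: [-179.9, 0.1, 93.1]
force: [-0.4, -1.1, -1.9]
grip_width: 0.0635
```

Call:
send_rows --pt "55 0 0 4 0 0 0" --pt "55 0 0 3 0 0 0" --pt "55 0 0 0 0 0 0"

```text
time_s: 12.8
tool_pos: [0.454, 0.1793, 0.0018]
tool_rot: [179.9, -0.0, 93.3]
force: [-0.1, -1.1, -2.4]
grip_width: 0.0635
```

Call:
send_rows --pt "55 0 0 3 0 0 0" --pt "55 0 0 2 0 0 0" --pt "55 0 0 0 0 0 0"

```text
time_s: 13.1
tool_pos: [0.4533, 0.1791, -0.0039]
tool_rot: [-180.0, 0.0, 93.3]
force: [0.2, -1.3, -2.5]
grip_width: 0.0638
```

Call:
send_rows --pt "55 0 0 1.2 0 0 0" --pt "55 0 0 0 0 0 0"

```text
time_s: 13.3
tool_pos: [0.4535, 0.1791, -0.005]
tool_rot: [-180.0, 0.0, 93.3]
force: [-0.2, -0.3, -1.4]
grip_width: 0.0637
```

Call:
send_rows --pt "55 1.5 0 0 0 0 0" --pt "55 1 0 0 0 0 0" --pt "55 0 0 0 0 0 0"

```text
time_s: 13.6
tool_pos: [0.4534, 0.1819, -0.0049]
tool_rot: [180.0, -0.0, 93.3]
force: [0.2, -0.4, -1.9]
grip_width: 0.0634
```

Call:
send_rows --pt "55 1 0 0 0 0 0" --pt "55 1 0 0 0 0 0" --pt "55 0 0 0 0 0 0"

```text
time_s: 13.9
tool_pos: [0.4533, 0.1839, -0.0049]
tool_rot: [180.0, -0.0, 93.3]
force: [0.7, 0.2, -1.8]
grip_width: 0.0638
```

Call:
send_rows --pt "55 1 0 0 0 0 0" --pt "55 0 0 0 0 0 0"

```text
time_s: 14.1
tool_pos: [0.4532, 0.1848, -0.0049]
tool_rot: [180.0, -0.0, 93.3]
force: [-0.1, 0.2, -0.6]
grip_width: 0.0637
```

Call:
send_rows --pt "55 1 0 0 0 0 0" --pt "55 0 0 0 0 0 0"

```text
time_s: 14.3
tool_pos: [0.4532, 0.1858, -0.0049]
tool_rot: [180.0, -0.0, 93.3]
force: [0.2, 0.3, -1.0]
grip_width: 0.0633
```

Call:
send_rows --pt "55 1 0 0 0 0 0" --pt "55 0 0 0 0 0 0"

```text
time_s: 14.5
tool_pos: [0.4531, 0.1868, -0.0049]
tool_rot: [180.0, -0.0, 93.3]
force: [0.3, 0.9, -1.3]
grip_width: 0.0639
```

Call:
send_rows --pt "55 1 0 0 0 0 0" --pt "55 0 0 0 0 0 0"

```text
time_s: 14.7
tool_pos: [0.4531, 0.1877, -0.0049]
tool_rot: [180.0, -0.0, 93.3]
force: [-0.9, 0.6, -2.0]
grip_width: 0.0637
```

Call:
send_rows --pt "55 1 0 0 0 0 0" --pt "55 0 0 0 0 0 0"

```text
time_s: 14.9
tool_pos: [0.453, 0.1883, -0.0049]
tool_rot: [-180.0, 0.0, 93.3]
force: [0.5, -0.6, -1.5]
grip_width: 0.0638
```

Call:
send_rows --pt "55 1 0 0 0 0 0" --pt "55 0 0 0 0 0 0"

```text
time_s: 15.1
tool_pos: [0.453, 0.1884, -0.005]
tool_rot: [-180.0, 0.1, 93.2]
force: [0.3, -4.4, 0.4]
grip_width: 0.0636
```

Call:
send_rows --pt "55 1 0 0 0 0 0" --pt "55 0 0 0 0 0 0"

```text
time_s: 15.3
tool_pos: [0.453, 0.1884, -0.0049]
tool_rot: [-180.0, 0.1, 93.2]
force: [0.3, -6.8, 1.0]
grip_width: 0.0635
```

Call:
send_rows --pt "55 -2 0 0 0 0 0" --pt "55 -1.8 0 0 0 0 0" --pt "55 0 0 1 0 0 0" --pt "55 0 0 0 0 0 0"

```text
time_s: 15.7
tool_pos: [0.453, 0.1875, -0.006]
tool_rot: [180.0, -0.0, 93.3]
force: [0.1, -0.1, -1.6]
grip_width: 0.0636
```

Call:
send_rows --pt "55 0 0 1 0 0 0" --pt "55 0 0 0 0 0 0"

```text
time_s: 15.9
tool_pos: [0.4531, 0.1875, -0.0065]
tool_rot: [-180.0, -0.0, 93.3]
force: [-0.6, -0.1, 1.8]
grip_width: 0.0635
```

Call:
send_rows --pt "55 -0.6 0 0 0 0 0" --pt "76 0 0 0 0 0 0" --pt "76 0 0 0 0 0 0" --pt "80 0 0 0 0 0 0" --pt "80 0 0 -40 0 0 0" --pt "80 0 0 -50 0 0 0" --pt "80 -39.6 -0.9 0 0 0 -0.037" --pt "80 -39.6 -0.9 0 0 0 0" --pt "80 -39.6 -0.9 0 0 0 0" --pt "80 -39.6 -0.9 0 0 0 0" --pt "80 -39.6 -0.9 0 0 0 0" --pt "80 -39.6 -0.9 0 0 0 0"

```text
time_s: 17.1
tool_pos: [0.4685, -0.0526, 0.0832]
tool_rot: [179.9, -0.0, 95.4]
force: [0.3, -0.4, -0.2]
grip_width: 0.0799
```

Call:
send_rows --pt "80 -39.6 -0.9 0 0 0 0" --pt "80 -39.6 -0.9 0 0 0 0" --pt "80 -39.6 -0.9 0 0 0 0" --pt "80 -39.6 -0.9 0 0 0 0" --pt "80 0 0 0 0 0 0" --pt "80 0 0 0 0 0 0"

```text
time_s: 17.7
tool_pos: [0.4793, -0.2103, 0.0828]
tool_rot: [-180.0, 0.0, 95.2]
force: [0.1, -0.3, 0.2]
grip_width: 0.0802
```

```bash
cat > chk.py <<'E'
from snap import *
import json
N=sys.argv[1]
ims,A=snap(N)
o=env.get_obs();print(o["time_s"],o["tool_pos"].round(4),o["tool_rot"].round(2),o["force"].round(1))
D={"tile_lug":(575.7,-397.6,20.5),"tile_step":(466.7,-209,95.4),"tile_notch":(424.7,-352,-143.5)}
for a in sys.argv[2:]:
    n,*r=a.split(":"); p=[float(x) for x in r[0].split(",")] if r else D[n]; z=float(r[1]) if len(r)>1 else 0
    for c in("top","side"):
        br=(ims[c].max(2)>70) if n.startswith("tile") else 1
        q,f=fit({c:A[c]*br},M[n],(p[0]/1e3,p[1]/1e3,p[2]/57.3),z); print(n,c,np.round(q,1),round(f,1))
E
python3 chk.py 6 tile_step tile_end:452.8,188,93.3:.016 tile_notch tile_lug
```

```text
17.8 [ 0.4798 -0.2078  0.0827] [-1.7997e+02 -5.0000e-02  9.5450e+01] [-0.2  0.6 -0.2]
tile_step top [ 466.6 -206.4   96.5] 210.0
tile_step side [ 466.1 -213.8   95.6] 33.1
tile_end top [458.3 189.8  91.4] 466.8
tile_end side [453.1 176.2 105. ] 273.5
tile_notch top [ 423.1 -347.5 -142.9] 674.8
tile_notch side [ 424.7 -355.9 -144.1] 76.2
tile_lug top [ 575.7 -397.8   20.9] 235.1
tile_lug side [ 579.2 -402.    12.6] 29.7
```

Call:
send_rows --pt "80 0 -13.1 20 0 0 0" --pt "80 0 0 0 0 0 0" --pt "80 0 0 40 0 0 0" --pt "80 0 0 30 0 0 0" --pt "80 0 0 15.2 0 0 0" --pt "80 0 0 0 0 0 0" --pt "55 0 0 0 0 0 0" --pt "55 0 0 0 0 0 0" --pt "55 0 0 0 0 0 0" --pt "55 0 0 0 0 0 0" --pt "55 0 0 0 0 0 0"

```text
time_s: 18.9
tool_pos: [0.4677, -0.2102, -0.021]
tool_rot: [179.9, -0.0, 95.4]
force: [-2.0, 0.7, 6.3]
grip_width: 0.0641
```

Call:
send_rows --pt "55 0 0 0 0 0 0" --pt "55 0 0 0 0 0 0"

```text
time_s: 19.1
tool_pos: [0.4677, -0.2102, -0.021]
tool_rot: [179.9, -0.0, 95.4]
force: [-2.3, 1.4, 6.5]
grip_width: 0.0641
```

Call:
send_rows --pt "55 0 0 -30 0 0 0" --pt "55 0 0 -40 0 0 0" --pt "55 0 0 -30 0 0 0.037" --pt "55 0 0 0 0 0 0" --pt "55 0 0 0 0 0 0"

```text
time_s: 19.6
tool_pos: [0.4672, -0.2096, 0.0779]
tool_rot: [179.9, -0.1, 93.3]
force: [-0.6, 0.5, -1.2]
grip_width: 0.0635
```

```bash
python3 chk.py 7 tile_notch tile_lug
```

```text
19.7 [ 0.4658 -0.2094  0.0766] [-1.7989e+02 -6.0000e-02  9.3310e+01] [-0.6 -0.4 -1.5]
tile_notch top [ 406.6 -346.9 -134.3] 631.2
tile_notch side [ 436.  -356.3 -158. ] 266.1
tile_lug top [ 575.7 -397.8   20.8] 108.5
tile_lug side [ 576.  -403.    21.5] 20.3
```

Call:
send_rows --pt "55 41 1.2 0 0 0 0" --pt "55 41 1.2 0 0 0 0" --pt "55 41 1.2 0 0 0 0" --pt "55 41 1.2 0 0 0 0" --pt "55 41 1.2 0 0 0 0" --pt "55 41 1.2 0 0 0 0" --pt "55 41 1.2 0 0 0 0" --pt "55 41 1.2 0 0 0 0" --pt "55 0 0 25 0 0 0" --pt "55 0 0 15 0 0 0" --pt "55 0 0 0 0 0 0" --pt "55 0 0 0 0 0 0"

```text
time_s: 20.9
tool_pos: [0.457, 0.1169, 0.037]
tool_rot: [-179.9, 0.1, 93.2]
force: [0.5, 0.4, -0.7]
grip_width: 0.0638
```

```bash
python3 chk.py 8 tile_notch tile_lug tile_end:453,188,93.3:.016
python3 - <<'E'
import cv2,numpy as np
a=cv2.imread("pics/side8.png")[200:320,280:400];b=cv2.imread("pics/top8.png")[235:305,240:390]
cv2.imwrite("pics/c7.png",np.hstack([cv2.resize(a,(400,400),interpolation=2),cv2.resize(b,(400,400//2*1),interpolation=2).repeat(1,0) if 0 else cv2.resize(b,(400,400),interpolation=2)]))
E
```

```text
21.0 [0.4582 0.1175 0.0382] [ 1.7997e+02 -1.0000e-02  9.3220e+01] [ 0.9 -0.5 -1.9]
tile_notch top [ 424.7 -352.2 -143.2] 7.0
tile_notch side [ 409.6 -364.6 -122. ] 266.2
tile_lug top [ 575.7 -397.7   20.8] 6.0
tile_lug side [ 576.3 -404.2   19.6] 7.3
tile_end top [444.4 192.6  88.6] 504.5
tile_end side [450.2 180.4 100.8] 167.8
```

View pics/c7.png

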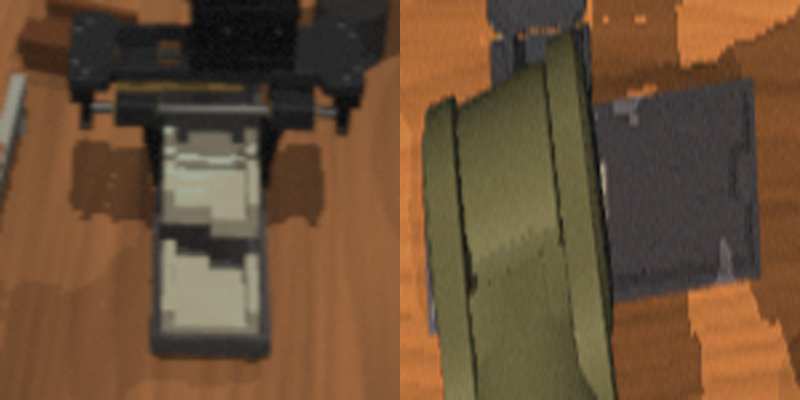

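Call:
send_rows --pt "55 0 -0.8 15 0 0 0" --pt "55 0 0 5 0 0 0" --pt "55 0 0 0 0 0 0"

```text
time_s: 21.3
tool_pos: [0.4566, 0.1175, 0.0177]
tool_rot: [-180.0, 0.0, 93.2]
force: [-1.3, -0.0, -1.6]
grip_width: 0.0638
```

Call:
send_rows --pt "55 0 0 5 0 0 0" --pt "55 0 0 4 0 0 0" --pt "55 0 0 0 0 0 0"

```text
time_s: 21.6
tool_pos: [0.4566, 0.1177, 0.0085]
tool_rot: [-180.0, 0.0, 93.3]
force: [-0.5, 1.0, -2.7]
grip_width: 0.0637
```

Call:
send_rows --pt "55 0 0 4 0 0 0" --pt "55 0 0 3 0 0 0" --pt "55 0 0 0 0 0 0"

```text
time_s: 21.9
tool_pos: [0.4566, 0.1176, 0.0014]
tool_rot: [-180.0, 0.0, 93.3]
force: [0.3, -0.3, -1.6]
grip_width: 0.0635
```

Call:
send_rows --pt "55 0 0 3 0 0 0" --pt "55 0 0 2 0 0 0" --pt "55 0 0 0 0 0 0"

```text
time_s: 22.2
tool_pos: [0.4567, 0.1177, -0.0034]
tool_rot: [-180.0, 0.0, 93.3]
force: [-0.3, -0.4, -1.1]
grip_width: 0.0636
```

Call:
send_rows --pt "55 1 0 1.2 0 0 0" --pt "55 0 0 0 0 0 0"

```text
time_s: 22.4
tool_pos: [0.4569, 0.1189, -0.0044]
tool_rot: [180.0, -0.0, 93.3]
force: [0.1, 0.6, -1.7]
grip_width: 0.064
```

Call:
send_rows --pt "55 0 0 1.2 0 0 0" --pt "55 0 0 0 0 0 0"

```text
time_s: 22.6
tool_pos: [0.457, 0.119, -0.005]
tool_rot: [-180.0, -0.0, 93.3]
force: [-2.1, -1.7, 3.8]
grip_width: 0.0633
```

Call:
send_rows --pt "76 0 0 0 0 0 0" --pt "76 0 0 0 0 0 0" --pt "80 0 0 -1 0 0 0" --pt "80 0 0 -40 0 0 0" --pt "80 0 0 -50 0 0 0" --pt "80 -47.5 8.1 0 0 0 0" --pt "80 -47.5 8.1 0 0 0 0" --pt "80 -47.5 8.1 0 0 0 0" --pt "80 -47.5 8.1 0 0 0 0" --pt "80 -47.5 8.1 0 0 0 0" --pt "80 -47.5 8.1 0 0 0 0" --pt "80 -47.5 8.1 0 0 0 0"

```text
time_s: 23.8
tool_pos: [0.533, -0.2114, 0.0853]
tool_rot: [180.0, -0.0, 93.3]
force: [0.2, 1.0, 0.4]
grip_width: 0.08
```

Call:
send_rows --pt "80 -47.5 8.1 0 0 0 0" --pt "80 -47.5 8.1 0 0 0 0" --pt "80 -47.5 8.1 0 0 0 0" --pt "80 -47.5 8.1 0 0 0 0.15" --pt "80 0 0 0 0 0 0.15" --pt "80 0 0 0 0 0 0.15" --pt "80 0 0 0 0 0 0.15" --pt "80 0 0 0 0 0 0.15" --pt "80 0 0 0 0 0 0.15" --pt "80 0 0 0 0 0 0.15" --pt "80 0 0 0 0 0 0.15" --pt "80 0 0 0 0 0 0.065"

```text
time_s: 25.0
tool_pos: [0.5757, -0.3975, 0.0849]
tool_rot: [-180.0, 0.0, 20.6]
force: [-0.8, 0.3, 0.6]
grip_width: 0.0797
```

```bash
python3 chk.py 9 tile_lug tile_notch
python3 - <<'E'
from h import *
A=alpha(cv2.imread("pics/top9.png")[:,:,::-1]);im=cv2.imread("pics/top9.png");br=im.max(2)
from scipy.ndimage import label
for c,ps in(("top",((453,188,93.3),(456.8,120.6,93.3))),("side",((453,184,93.3),(456.8,116,93.3)))):
    im=cv2.imread(f"pics/{c}9.png");m=np.clip((im.max(2).astype(float)-85)/60,0,1)*alpha(im[:,:,::-1])
    for n,p in zip(("tile_end","tile_step"),ps):
        print(n,c,*[np.round(x,1) for x in fit({c:m},M[n],(p[0]/1e3,p[1]/1e3,p[2]/57.3),.016)])
a=cv2.imread("pics/top9.png")[235:305,240:390]
cv2.imwrite("pics/c8.png",cv2.resize(a,(800,373),interpolation=2))
E
```

```text
25.1 [ 0.5757 -0.3976  0.085 ] [-1.7999e+02  4.0000e-02  2.0810e+01] [ 0.9 -0.4 -0.5]
tile_lug top [ 577.  -395.9   20.1] 798.9
tile_lug side [ 576.3 -404.5   21.3] 8.6
tile_notch top [ 434.9 -341.6 -151. ] 721.5
tile_notch side [ 425.4 -355.2 -143.3] 8.2
tile_end top [454.  189.5  93.3] 43.7
tile_step top [460.6  88.3  93.1] 282.6
tile_end side [453.6 177.6  93.8] 150.5
tile_step side [456.6 138.   93.7] 552.3
```

View pics/c8.png

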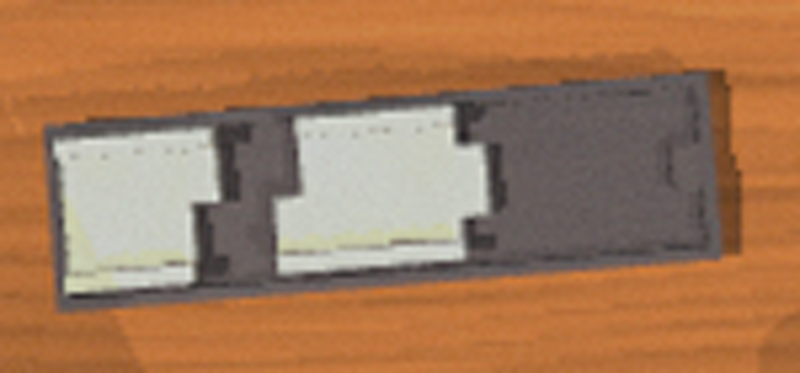

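Call:
send_rows --pt "80 0 0 45 0 0 0" --pt "80 0 0 45 0 0 0" --pt "80 0 0 17 0 0 0" --pt "80 0 0 0 0 0 0" --pt "55 0 0 0 0 0 0" --pt "55 0 0 0 0 0 0" --pt "55 0 0 0 0 0 0" --pt "55 0 0 0 0 0 0" --pt "55 0 0 0 0 0 0" --pt "55 0 0 0 0 0 0"

```text
time_s: 26.1
tool_pos: [0.5767, -0.3989, -0.0192]
tool_rot: [179.8, -0.1, 20.8]
force: [-0.3, 0.3, 5.8]
grip_width: 0.0639
```

Run:
```python
from cell import env
import numpy as np
o=env.get_obs();print(o["tool_pos"].round(4),o["tool_rot"].round(2),o["force"].round(1),o["grip_width"])
```

```text
[ 0.5767 -0.3989 -0.0192] [ 1.7985e+02 -1.2000e-01  2.0800e+01] [-0.3  0.3  5.8] 0.06386867089861359
```

Call:
send_rows --pt "55 0 0 -25 0 0 0" --pt "55 0 0 -40 0 0 -0.15" --pt "55 0 0 -35 0 0 -0.15" --pt "55 0 0 0 0 0 -0.15" --pt "55 0 0 0 0 0 -0.15" --pt "55 0 0 0 0 0 -0.15" --pt "55 0 0 0 0 0 -0.15" --pt "55 0 0 0 0 0 -0.15" --pt "55 0 0 0 0 0 -0.15" --pt "55 0 0 0 0 0 -0.065" --pt "55 43.5 -9.9 0 0 0 0" --pt "55 43.5 -9.9 0 0 0 0"

```text
time_s: 27.3
tool_pos: [0.5492, -0.3131, 0.0782]
tool_rot: [-180.0, 0.0, 93.1]
force: [0.2, 1.0, -1.0]
grip_width: 0.0638
```

Call:
send_rows --pt "55 43.5 -9.9 0 0 0 0" --pt "55 43.5 -9.9 0 0 0 0" --pt "55 43.5 -9.9 0 0 0 0" --pt "55 43.5 -9.9 0 0 0 0" --pt "55 43.5 -9.9 0 0 0 0" --pt "55 43.5 -9.9 0 0 0 0" --pt "55 43.5 -9.9 0 0 0 0" --pt "55 0 0 10 0 0 0" --pt "55 0 0 20 0 0 0" --pt "55 0 0 10 0 0 0" --pt "55 0 0 0 0 0 0" --pt "55 0 0 0 0 0 0"

```text
time_s: 28.5
tool_pos: [0.4644, -0.0131, 0.0386]
tool_rot: [-180.0, 0.0, 93.2]
force: [0.2, 0.6, -1.6]
grip_width: 0.0639
```

```bash
python3 chk.py 10 tile_notch
python3 - <<'E'
from h import *
im=cv2.imread("pics/side10.png")[190:330,280:400]
cv2.imwrite("pics/c9.png",cv2.resize(im,(514,600),interpolation=2))
E
```

```text
28.6 [ 0.465  -0.0126  0.0391] [179.94   0.    93.2 ] [ 0.3 -0.  -2.9]
tile_notch top [ 424.7 -352.1 -143.8] 6.8
tile_notch side [ 374.  -341.9  -90.3] 164.5
```

View pics/c9.png

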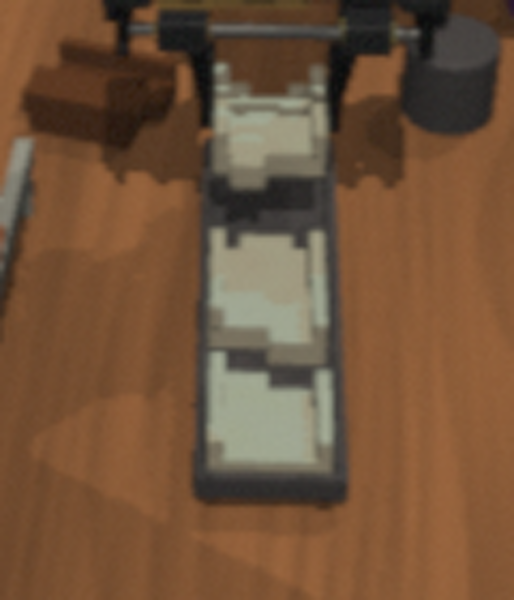

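Call:
send_rows --pt "55 0 0 15 0 0 0" --pt "55 0 0 8 0 0 0" --pt "55 0 0 0 0 0 0"

```text
time_s: 28.9
tool_pos: [0.4635, -0.0124, 0.0148]
tool_rot: [-179.9, 0.0, 93.2]
force: [-0.7, -0.7, -2.7]
grip_width: 0.0636
```

Call:
send_rows --pt "55 0 0 5 0 0 0" --pt "55 0 0 4 0 0 0" --pt "55 0 0 0 0 0 0"

```text
time_s: 29.2
tool_pos: [0.4641, -0.012, 0.0062]
tool_rot: [-180.0, 0.0, 93.3]
force: [0.1, 0.3, -2.6]
grip_width: 0.0636
```

Call:
send_rows --pt "55 0 0 3 0 0 0" --pt "55 0 0 3 0 0 0" --pt "55 0 0 0 0 0 0"

```text
time_s: 29.5
tool_pos: [0.464, -0.012, 0.0001]
tool_rot: [-180.0, 0.0, 93.3]
force: [0.3, -0.0, -2.2]
grip_width: 0.0635
```

Call:
send_rows --pt "55 0 0 2 0 0 0" --pt "55 0 0 0 0 0 0"

```text
time_s: 29.7
tool_pos: [0.4642, -0.012, -0.0017]
tool_rot: [-180.0, 0.0, 93.3]
force: [0.7, 0.1, -1.6]
grip_width: 0.0637
```

Call:
send_rows --pt "55 -1 0 0.5 0 0 0" --pt "55 -1 0 0 0 0 0" --pt "55 0 0 0 0 0 0"

```text
time_s: 30.0
tool_pos: [0.4645, -0.0142, -0.002]
tool_rot: [180.0, 0.0, 93.2]
force: [0.2, -0.1, -2.2]
grip_width: 0.0638
```

Call:
send_rows --pt "55 -1 0 0 0 0 0" --pt "55 0 0 0 0 0 0"

```text
time_s: 30.2
tool_pos: [0.4646, -0.0152, -0.002]
tool_rot: [180.0, -0.0, 93.3]
force: [0.1, 0.2, -2.8]
grip_width: 0.0639
```

Call:
send_rows --pt "55 -1 0 0 0 0 0" --pt "55 0 0 0 0 0 0"

```text
time_s: 30.4
tool_pos: [0.4646, -0.0156, -0.002]
tool_rot: [-180.0, -0.0, 93.3]
force: [-0.7, 1.4, -1.6]
grip_width: 0.0635
```

Call:
send_rows --pt "55 -1 0 0 0 0 0" --pt "55 0 0 0 0 0 0"

```text
time_s: 30.6
tool_pos: [0.4646, -0.0156, -0.0019]
tool_rot: [-180.0, -0.1, 93.3]
force: [-1.1, 4.5, 1.0]
grip_width: 0.0639
```

Call:
send_rows --pt "55 2 0 0 0 0 0" --pt "55 1.1 0 0 0 0 0" --pt "55 0 0 1.5 0 0 0" --pt "55 0 0 0 0 0 0"

```text
time_s: 31.0
tool_pos: [0.4647, -0.0145, -0.0032]
tool_rot: [180.0, 0.0, 93.2]
force: [-1.6, 0.4, 3.1]
grip_width: 0.0638
```

Call:
send_rows --pt "76 0 0 0 0 0 0" --pt "76 0 0 0 0 0 0" --pt "80 0 0 -1 0 0 0" --pt "80 0 0 -40 0 0 0" --pt "80 0 0 -40 0 0 0" --pt "80 0 0 0 0 0 0"

```text
time_s: 31.6
tool_pos: [0.4688, -0.0136, 0.082]
tool_rot: [179.5, -0.2, 93.2]
force: [0.8, 0.8, -1.1]
grip_width: 0.0798
```

```bash
cat > pf.py <<'E'
from snap import *
def panfit(ims,items,c="side",lo=85,hi=125):
    im=ims[c].astype(float); m=np.clip((im.max(2)-lo)/(hi-lo),0,1)*alpha(ims[c])
    for n,p in items: 
        q,f=fit({c:m},M[n],(p[0]/1e3,p[1]/1e3,93.3/57.3),.016); print(n,c,np.round(q,1),round(f,1))
if __name__=="__main__":
    ims,A=snap(sys.argv[1])
    o=env.get_obs();print(o["time_s"],o["tool_pos"].round(4),o["tool_rot"].round(2))
    panfit(ims,[("tile_end",(453,182)),("tile_step",(458.5,84)),("tile_lug",(464,-19))])
    im=ims["side"]; print([im[int(v),int(u)].tolist() for u,v in proj("side",[[.4587,.03,.016],[.4587,.19,.032],[.458,.09,.032]])])
E
python3 pf.py 11
```

```text
31.7 [ 0.4652 -0.0131  0.0781] [ 1.7987e+02 -1.4000e-01  9.3310e+01]
tile_end side [453.6 177.2  94.3] 187.4
tile_step side [459.5  82.8  93.5] 298.0
tile_lug side [464.5 -18.   93.5] 215.8
[[159, 152, 128], [160, 166, 146], [159, 155, 130]]
```

Run:
```python
from h import *
for f,c,yb in(("side11","side",-6.3),("top9","top",.2),("top11","top",.2)):
    im=cv2.imread(f"pics/{f}.png").max(2).astype(np.float32)
    for ly in(-28,-10,10,28):
        z=.046 if abs(ly)>24 else .032
        xs=np.arange(-145,146,2.)
        cx,cy,a=.4587,.0869+yb/1e3,np.radians(93.25)
        P=np.c_[cx+(xs*np.cos(a)-ly*np.sin(a))/1e3,cy+(xs*np.sin(a)+ly*np.cos(a))/1e3,np.full(len(xs),z)]
        uv=proj(c,P).astype(np.float32)
        v=cv2.remap(im,uv[None,:,0],uv[None,:,1],cv2.INTER_LINEAR)[0]
        b=v>115; e=[(int(xs[i+1]),"+" if b[i+1] else "-") for i in range(len(b)-1) if b[i]!=b[i+1]]
        print(f,ly,e)
```

```text
side11 -28 [(-131, '+'), (51, '-'), (57, '+'), (67, '-'), (71, '+')]
side11 -10 [(-119, '+'), (51, '-'), (73, '+'), (143, '-')]
side11 10 [(-121, '+'), (-49, '-'), (-41, '+'), (63, '-'), (85, '+'), (143, '-')]
side11 28 [(-131, '+'), (-55, '-'), (-29, '+'), (55, '-'), (85, '+')]
top9 -28 [(-139, '-'), (-31, '+'), (35, '-'), (69, '+'), (137, '-'), (139, '+')]
top9 -10 [(-141, '-'), (-45, '+'), (35, '-'), (69, '+'), (137, '-'), (141, '+')]
top9 10 [(-143, '-'), (-45, '+'), (47, '-'), (81, '+'), (137, '-'), (141, '+')]
top9 28 [(-139, '-'), (-33, '+'), (47, '-'), (81, '+'), (137, '-'), (139, '+')]
top11 -28 [(-73, '+'), (-67, '-'), (-31, '+'), (35, '-'), (69, '+'), (137, '-'), (139, '+')]
top11 -10 [(-71, '+'), (-55, '-'), (-43, '+'), (35, '-'), (69, '+'), (137, '-'), (141, '+')]
top11 10 [(-117, '-'), (-71, '+'), (-67, '-'), (-45, '+'), (47, '-'), (81, '+'), (137, '-'), (141, '+')]
top11 28 [(-71, '+'), (-65, '-'), (-33, '+'), (47, '-'), (81, '+'), (137, '-'), (139, '+')]
```

Call:
send_rows --pt "80 34 -0.2 0 0 0 0" --pt "80 34 -0.2 0 0 0 0" --pt "80 33.7 -0.2 0 0 0 0" --pt "80 0 0 20 0 0 0" --pt "80 0 0 30 0 0 0" --pt "80 0 0 25 0 0 0" --pt "80 0 0 8.6 0 0 0" --pt "80 0 0 0 0 0 0" --pt "80 0 0 0 0 0 0"

```text
time_s: 32.6
tool_pos: [0.4574, 0.0867, -0.0069]
tool_rot: [-179.9, 0.1, 93.2]
force: [-1.0, 0.1, -0.3]
grip_width: 0.0799
```

Call:
send_rows --pt "55 0 0 0 0 0 0" --pt "55 0 0 0 0 0 0" --pt "55 0 0 0 0 0 0" --pt "55 0 0 0 0 0 0" --pt "55 0 0 0 0 0 0" --pt "55 0 0 0 0 0 0"

```text
time_s: 33.2
tool_pos: [0.4581, 0.0877, -0.0061]
tool_rot: [180.0, -0.0, 93.3]
force: [0.5, -0.1, -0.9]
grip_width: 0.0636
```

Call:
send_rows --pt "55 0 0 -2.5 0 0 0" --pt "55 8 0 0 0 0 0" --pt "55 8 0 0 0 0 0" --pt "55 8 0 0 0 0 0" --pt "55 8 0 0 0 0 0" --pt "55 0 0 0 0 0 0"

```text
time_s: 33.8
tool_pos: [0.4561, 0.1213, -0.0037]
tool_rot: [180.0, -0.0, 93.4]
force: [0.1, 0.1, -1.1]
grip_width: 0.0637
```

Call:
send_rows --pt "55 0 0 2 0 0 0" --pt "55 0 0 0.8 0 0 0" --pt "55 0 0 0 0 0 0"

```text
time_s: 34.1
tool_pos: [0.4562, 0.1195, -0.0061]
tool_rot: [-180.0, -0.0, 93.2]
force: [-2.5, 0.7, 3.5]
grip_width: 0.0641
```

Call:
send_rows --pt "76 0 0 0 0 0 0" --pt "76 0 0 0 0 0 0" --pt "80 0 0 -1 0 0 0" --pt "80 0 0 -40 0 0 0" --pt "80 0 0 -50 0 0 0" --pt "80 -47 -5.8 0 0 0 0" --pt "80 -47 -5.8 0 0 0 0" --pt "80 -47 -5.8 0 0 0 0" --pt "80 -47 -5.8 0 0 0 0" --pt "80 -47 -5.8 0 0 0 0" --pt "80 -47 -5.8 0 0 0 0" --pt "80 -47 -5.8 0 0 0 0"

```text
time_s: 35.3
tool_pos: [0.4346, -0.2125, 0.0849]
tool_rot: [179.8, -0.1, 93.3]
force: [0.9, -0.4, 0.5]
grip_width: 0.0798
```

Call:
send_rows --pt "80 -47 -5.8 0 0 0 0" --pt "80 -47 -5.8 0 0 0 0" --pt "80 -47 -5.8 0 0 0 0.15" --pt "80 0 0 0 0 0 0.15" --pt "80 0 0 0 0 0 0.15" --pt "80 0 0 0 0 0 0.15" --pt "80 0 0 0 0 0 0.15" --pt "80 0 0 0 0 0 0.15" --pt "80 0 0 0 0 0 0.095" --pt "80 0 0 0 0 0 0"

```text
time_s: 36.3
tool_pos: [0.425, -0.3531, 0.0845]
tool_rot: [180.0, 0.0, 36.2]
force: [-0.3, 1.4, 0.2]
grip_width: 0.0798
```

```bash
cat > prof.py <<'E'
from snap import *
def prof(ims,c="top",yb=.2,thr=115):
    im=ims[c].max(2).astype(np.float32)
    for ly in(-28,-10,10,28):
        z=.046 if abs(ly)>24 else .032
        xs=np.arange(-145,146,1.);cx,cy,a=.4587,.0868+yb/1e3,np.radians(93.25)
        P=np.c_[cx+(xs*np.cos(a)-ly*np.sin(a))/1e3,cy+(xs*np.sin(a)+ly*np.cos(a))/1e3,np.full(len(xs),z)]
        uv=proj(c,P).astype(np.float32);v=cv2.remap(im,uv[None,:,0],uv[None,:,1],cv2.INTER_LINEAR)[0];b=v>thr
        print(c,ly,[(int(xs[i+1]),"+" if b[i+1] else "-") for i in range(len(b)-1) if b[i]!=b[i+1]])
if __name__=="__main__":
    ims,A=snap(sys.argv[1]);o=env.get_obs();print(o["time_s"],o["tool_pos"].round(4),o["tool_rot"].round(2));prof(ims)
E
python3 prof.py 12; python3 chk.py 12b tile_notch
```

```text
36.4 [ 0.4251 -0.353   0.0845] [-1.800e+02  1.000e-02  3.639e+01]
top -28 [(-140, '-'), (-134, '+'), (-67, '-'), (0, '+'), (67, '-'), (69, '+'), (136, '-'), (139, '+')]
top -10 [(-141, '-'), (-122, '+'), (-55, '-'), (-12, '+'), (67, '-'), (69, '+'), (137, '-'), (141, '+')]
top 10 [(-132, '+'), (-126, '-'), (-124, '+'), (-67, '-'), (-12, '+'), (79, '-'), (81, '+'), (137, '-'), (140, '+')]
top 28 [(-144, '+'), (-141, '-'), (-134, '+'), (-67, '-'), (0, '+'), (137, '-'), (139, '+')]
36.5 [ 0.4251 -0.353   0.0845] [180.    -0.    36.35] [0.6 0.6 0.2]
tile_notch top [ 425.3 -351.5 -143.1] 249.9
tile_notch side [ 424.3 -358.3 -143.3] 9.8
```

Call:
send_rows --pt "80 0 0 45 0 0 0" --pt "80 0 0 45 0 0 0" --pt "80 0 0 16.7 0 0 0" --pt "80 0 0 0 0 0 0" --pt "55 0 0 0 0 0 0" --pt "55 0 0 0 0 0 0" --pt "55 0 0 0 0 0 0" --pt "55 0 0 0 0 0 0" --pt "55 0 0 0 0 0 0" --pt "55 0 0 0 0 0 0"

```text
time_s: 37.5
tool_pos: [0.4262, -0.3535, -0.0204]
tool_rot: [179.9, -0.1, 36.3]
force: [-0.9, 1.2, 7.7]
grip_width: 0.0636
```

Call:
send_rows --pt "55 0 0 -20 0 0 0" --pt "55 0 0 -10 0 0 0.15" --pt "55 0 0 0 0 0 0.15" --pt "55 0 0 0 0 0 0.15" --pt "55 0 0 0 0 0 0.15" --pt "55 0 0 0 0 0 0.15" --pt "55 0 0 0 0 0 0.15" --pt "55 0 0 0 0 0 0.15" --pt "55 0 0 0 0 0 0.15" --pt "55 0 0 0 0 0 0.15" --pt "55 0 0 0 0 0 0.15" --pt "55 0 0 0 0 0 0.15"

```text
time_s: 38.7
tool_pos: [0.4255, -0.3528, 0.0082]
tool_rot: [-180.0, -0.0, -58.6]
force: [0.8, 0.5, -1.7]
grip_width: 0.0634
```

Call:
send_rows --pt "55 0 0 0 0 0 0.15" --pt "55 0 0 0 0 0 0.15" --pt "55 0 0 0 0 0 0.15" --pt "55 0 0 0 0 0 0.048" --pt "55 0 0 0 0 0 0" --pt "55 0 0 0 0 0 0"

```text
time_s: 39.3
tool_pos: [0.4254, -0.3528, 0.0081]
tool_rot: [-180.0, 0.0, -86.7]
force: [0.4, 1.1, -1.7]
grip_width: 0.0639
```

Call:
send_rows --pt "55 0 0 20 0 0 0" --pt "55 0 0 8.5 0 0 0" --pt "55 0 0 0 0 0 0" --pt "80 0 0 0 0 0 0" --pt "80 0 0 0 0 0 0" --pt "80 0 0 0 0 0 0" --pt "80 0 0 -40 0 0 0" --pt "80 0 0 -20 0 0 0" --pt "80 0 0 0 0 0 -0.15" --pt "80 0 0 0 0 0 -0.15" --pt "80 0 0 0 0 0 -0.15" --pt "80 0 0 0 0 0 -0.15"

```text
time_s: 40.5
tool_pos: [0.4252, -0.3531, 0.0396]
tool_rot: [-180.0, -0.0, -52.1]
force: [0.3, 0.6, -0.5]
grip_width: 0.0797
```

Call:
send_rows --pt "80 0 0 0 0 0 -0.15" --pt "80 0 0 0 0 0 -0.15" --pt "80 0 0 0 0 0 -0.15" --pt "80 0 0 0 0 0 -0.15" --pt "80 0 0 0 0 0 -0.15" --pt "80 0 0 0 0 0 -0.15" --pt "80 0 0 0 0 0 -0.15" --pt "80 0 0 0 0 0 -0.15" --pt "80 0 0 0 0 0 -0.15" --pt "80 0 0 0 0 0 -0.15" --pt "80 0 0 0 0 0 -0.15" --pt "80 0 0 0 0 0 -0.15"

```text
time_s: 41.7
tool_pos: [0.425, -0.3532, 0.0395]
tool_rot: [180.0, -0.0, 51.0]
force: [-0.0, 0.1, 0.2]
grip_width: 0.0797
```

Call:
send_rows --pt "80 0 0 0 0 0 -0.15" --pt "80 0 0 0 0 0 -0.15" --pt "80 0 0 0 0 0 -0.15" --pt "80 0 0 0 0 0 -0.15" --pt "80 0 0 0 0 0 -0.142" --pt "80 0 0 0 0 0 0" --pt "80 0 0 0 0 0 0"

```text
time_s: 42.4
tool_pos: [0.425, -0.3532, 0.0394]
tool_rot: [180.0, -0.0, 93.0]
force: [0.1, -1.0, 0.2]
grip_width: 0.0801
```

```bash
python3 prof.py 13; python3 chk.py 13b tile_notch:425.5,-353,93.3
```

```text
42.5 [ 0.4251 -0.3531  0.0394] [179.99   0.    93.07]
top -28 [(-141, '-'), (-134, '+'), (-67, '-'), (0, '+'), (67, '-'), (69, '+'), (136, '-'), (139, '+')]
top -10 [(-143, '-'), (-122, '+'), (-55, '-'), (-12, '+'), (67, '-'), (69, '+'), (137, '-'), (141, '+')]
top 10 [(-132, '+'), (-126, '-'), (-124, '+'), (-67, '-'), (-12, '+'), (78, '-'), (81, '+'), (136, '-'), (141, '+')]
top 28 [(-134, '+'), (-67, '-'), (0, '+'), (79, '-'), (80, '+'), (136, '-'), (139, '+')]
42.6 [ 0.4251 -0.353   0.0393] [-180.     -0.     93.13] [ 0.4  0.6 -0.9]
tile_notch top [ 425.3 -350.5   93.2] 74.8
tile_notch side [ 424.6 -355.4   93.8] 15.4
```

Call:
send_rows --pt "80 0 0 40 0 0 0" --pt "80 0 0 21.5 0 0 0" --pt "80 0 0 0 0 0 0" --pt "55 0 0 0 0 0 0" --pt "55 0 0 0 0 0 0" --pt "55 0 0 0 0 0 0" --pt "55 0 0 0 0 0 0" --pt "55 0 0 0 0 0 0" --pt "55 0 0 0 0 0 0"

```text
time_s: 43.5
tool_pos: [0.426, -0.3538, -0.0207]
tool_rot: [179.9, 0.1, 93.2]
force: [-0.3, 1.5, 6.9]
grip_width: 0.0636
```

Call:
send_rows --pt "55 0 0 -30 0 0 0" --pt "55 0 0 -40 0 0 0" --pt "55 0 0 -30 0 0 0" --pt "55 0 0 0 0 0 0" --pt "55 0 0 0 0 0 0"

```text
time_s: 44.0
tool_pos: [0.4254, -0.3528, 0.0781]
tool_rot: [179.9, -0.0, 93.2]
force: [-0.8, -0.0, -2.8]
grip_width: 0.0634
```

Run:
```python
from snap import *
ims,A=snap(14)
o=env.get_obs();p=o["tool_pos"];print(p.round(4),o["tool_rot"].round(2),o["grip_width"])
c="side";m=A[c]*(ims[c].max(2)>70)
for z in(.096,.1): print(fit({c:m},M["tile_notch"],(p[0],p[1]-.005,93.1/57.3),z))
```

```text
[ 0.4241 -0.352   0.0764] [-1.7988e+02 -1.0000e-01  9.3220e+01] 0.06356344591912322
(array([ 423.78935687, -355.65235898,   94.22525944]), np.float64(19.63247833317176))
(array([ 423.54525341, -349.28709606,   93.36651054]), np.float64(18.203760101656957))
```

Call:
send_rows --pt "55 44.7 6.5 0 0 0 0" --pt "55 44.7 6.5 0 0 0 0" --pt "55 44.7 6.5 0 0 0 0" --pt "55 44.7 6.5 0 0 0 0" --pt "55 44.7 6.5 0 0 0 0" --pt "55 44.7 6.5 0 0 0 0" --pt "55 44.7 6.5 0 0 0 0" --pt "55 44.7 6.5 0 0 0 0" --pt "55 44.7 6.5 0 0 0 0" --pt "55 0 0 20 0 0 0" --pt "55 0 0 22 0 0 0" --pt "55 0 0 0 0 0 0"

```text
time_s: 45.3
tool_pos: [0.4567, 0.0515, 0.0318]
tool_rot: [-179.5, 0.1, 93.3]
force: [-0.8, 0.1, -2.6]
grip_width: 0.064
```

Run:
```python
from snap import *
ims,A=snap(15)
o=env.get_obs();p=o["tool_pos"];print(o["time_s"],p.round(4),o["tool_rot"].round(2),o["force"].round(1))
im=ims["side"][200:310,300:390]
cv2.imwrite("pics/c10.png",cv2.resize(im,(490,600),interpolation=2)[:,:,::-1])
```

```text
45.4 [0.4598 0.0514 0.0349] [-1.7983e+02  4.0000e-02  9.3180e+01] [-0.1 -0.8 -1.4]
```

View pics/c10.png

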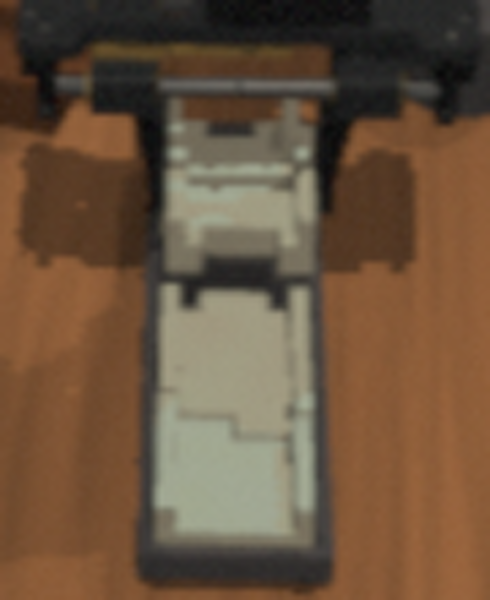

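Call:
send_rows --pt "55 0 0 6 0 0 0" --pt "55 0 0 4 0 0 0" --pt "55 0 0 2 0 0 0" --pt "55 0 0 0 0 0 0"

```text
time_s: 45.8
tool_pos: [0.4615, 0.0517, 0.0248]
tool_rot: [180.0, -0.0, 93.2]
force: [-1.6, -0.5, 4.2]
grip_width: 0.0637
```

Call:
send_rows --pt "55 0 0 3 0 0 0" --pt "55 0 0 0 0 0 0"

```text
time_s: 46.0
tool_pos: [0.4616, 0.0507, 0.0222]
tool_rot: [180.0, 0.0, 93.2]
force: [-2.9, -3.0, 8.2]
grip_width: 0.0637
```

Call:
send_rows --pt "55 0 0 3 0 0 0" --pt "55 0 0 0 0 0 0"

```text
time_s: 46.2
tool_pos: [0.4617, 0.0497, 0.0193]
tool_rot: [180.0, 0.1, 93.1]
force: [-3.0, -6.0, 9.4]
grip_width: 0.0639
```

Call:
send_rows --pt "55 0 0 -8 0 0 0" --pt "55 -1.5 -0.5 0 0 0 0" --pt "55 0 0 0 0 0 0" --pt "55 0 0 0 0 0 0"

```text
time_s: 46.6
tool_pos: [0.4603, 0.0506, 0.0256]
tool_rot: [-180.0, -0.0, 93.2]
force: [-0.4, -0.3, -2.1]
grip_width: 0.0639
```

Call:
send_rows --pt "55 0 0 3 0 0 0" --pt "55 0 0 3 0 0 0" --pt "55 0 0 0 0 0 0"

```text
time_s: 46.9
tool_pos: [0.4605, 0.0505, 0.0198]
tool_rot: [-180.0, -0.0, 93.2]
force: [-0.9, -1.5, 1.3]
grip_width: 0.0636
```

Call:
send_rows --pt "55 0 0 3 0 0 0" --pt "55 0 0 0 0 0 0"

```text
time_s: 47.1
tool_pos: [0.4606, 0.0497, 0.0174]
tool_rot: [-180.0, 0.0, 93.2]
force: [-3.6, -2.1, 7.0]
grip_width: 0.0636
```

Call:
send_rows --pt "55 0 0 -6 0 0 0" --pt "55 -1.2 0 0 0 0 0" --pt "55 0 0 0 0 0 0"

```text
time_s: 47.4
tool_pos: [0.4607, 0.0492, 0.0228]
tool_rot: [180.0, -0.0, 93.2]
force: [-0.5, -0.2, -2.2]
grip_width: 0.0635
```

Call:
send_rows --pt "55 0 0 3 0 0 0" --pt "55 0 0 3 0 0 0" --pt "55 0 0 0 0 0 0"

```text
time_s: 47.7
tool_pos: [0.4607, 0.0491, 0.0169]
tool_rot: [-180.0, 0.0, 93.2]
force: [-1.2, -1.3, 3.2]
grip_width: 0.0638
```

Call:
send_rows --pt "55 0 0 3 0 0 0" --pt "55 0 0 0 0 0 0"

```text
time_s: 47.9
tool_pos: [0.4607, 0.0484, 0.0143]
tool_rot: [-180.0, 0.0, 93.2]
force: [-2.6, -3.2, 6.7]
grip_width: 0.0636
```

Run:
```python
from snap import *
ims,A=snap(16)
im=ims["side"][205:275,310:375]
cv2.imwrite("pics/c11.png",cv2.resize(im,(557,600),interpolation=2)[:,:,::-1])
```

```text
(no output)
```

View pics/c11.png

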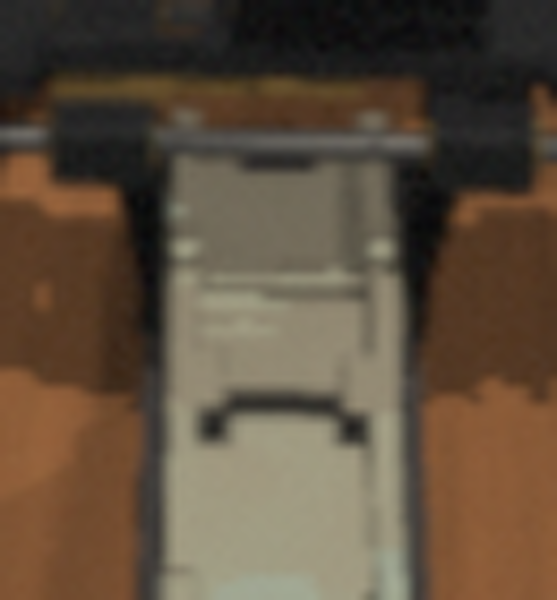

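Call:
send_rows --pt "55 0 0 -4 0 0 0" --pt "55 -1.5 0 0 0 0 0" --pt "55 0 0 0 0 0 0"

```text
time_s: 48.3
tool_pos: [0.4606, 0.0477, 0.0176]
tool_rot: [-180.0, -0.0, 93.2]
force: [0.5, -0.4, -2.6]
grip_width: 0.0641
```

Call:
send_rows --pt "55 0 0 3 0 0 0" --pt "55 0 0 2 0 0 0" --pt "55 0 0 0 0 0 0"

```text
time_s: 48.6
tool_pos: [0.461, 0.0476, 0.0133]
tool_rot: [180.0, -0.0, 93.2]
force: [-3.1, -0.7, 5.8]
grip_width: 0.0639
```

Call:
send_rows --pt "55 0 0 3 0 0 0" --pt "55 0 0 0 0 0 0"

```text
time_s: 48.8
tool_pos: [0.461, 0.0472, 0.011]
tool_rot: [-180.0, 0.0, 93.2]
force: [-4.1, -2.1, 11.7]
grip_width: 0.0641
```

Run:
```python
from cell import env
o=env.get_obs();print(o["tool_pos"].round(4),o["tool_rot"].round(2),o["force"].round(1),o["wrist_torque"].round(2),o["grip_width"])
```

```text
[0.461  0.0472 0.011 ] [-1.80e+02  1.00e-02  9.32e+01] [-4.1 -2.1 11.7] [-0.34  0.94  0.12] 0.0641311551490904
```

Call:
send_rows --pt "55 0 0 -3 0 0 0" --pt "55 1.5 0 0 0 0 0" --pt "55 0 0 0 0 0 0"

```text
time_s: 49.1
tool_pos: [0.4607, 0.0495, 0.0126]
tool_rot: [180.0, -0.0, 93.2]
force: [0.9, -0.3, 0.1]
grip_width: 0.0639
```

Run:
```python
from cell import env
o=env.get_obs();print(o["tool_pos"].round(4),o["tool_rot"].round(2),o["force"].round(1),o["wrist_torque"].round(2),o["grip_width"])
```

```text
[0.4607 0.0495 0.0126] [179.99  -0.    93.23] [ 0.9 -0.3  0.1] [-0.02 -0.08 -0.  ] 0.06385400970312805
```

Call:
send_rows --pt "55 0 0 1.5 0 0 0" --pt "55 0 0 0 0 0 0"

```text
time_s: 49.3
tool_pos: [0.4608, 0.0494, 0.0118]
tool_rot: [-180.0, -0.0, 93.2]
force: [-2.0, -0.7, 5.3]
grip_width: 0.0638
```

Call:
send_rows --pt "55 0 0 1.5 0 0 0" --pt "55 0 0 0 0 0 0"

```text
time_s: 49.5
tool_pos: [0.4608, 0.0492, 0.0106]
tool_rot: [-180.0, -0.0, 93.2]
force: [-3.1, -0.8, 7.4]
grip_width: 0.0638
```

Run:
```python
from cell import env
o=env.get_obs();print(o["tool_pos"].round(4),o["tool_rot"].round(2),o["force"].round(1),o["wrist_torque"].round(2),o["grip_width"])
```

```text
[0.4608 0.0492 0.0106] [-1.800e+02 -1.000e-02  9.321e+01] [-3.1 -0.8  7.4] [-0.11  0.66  0.07] 0.06375431615938922
```

Call:
send_rows --pt "55 0 0 -40 0 0 0" --pt "55 0 0 -40 0 0 0" --pt "55 -43.8 -3.6 0 0 0 0" --pt "55 -43.8 -3.6 0 0 0 0" --pt "55 -43.8 -3.6 0 0 0 0" --pt "55 -43.8 -3.6 0 0 0 0" --pt "55 -43.8 -3.6 0 0 0 0" --pt "55 0 0 0 0 0 0" --pt "55 0 0 40 0 0 0" --pt "55 0 0 40 0 0 0" --pt "55 0 0 22 0 0 0" --pt "55 0 0 0 0 0 0"

```text
time_s: 50.7
tool_pos: [0.4526, -0.1686, -0.0151]
tool_rot: [-179.7, -0.1, 93.3]
force: [0.4, -0.1, -2.5]
grip_width: 0.0639
```

Call:
send_rows --pt "55 0 0 4 0 0 0" --pt "55 0 0 0 0 0 0"

```text
time_s: 50.9
tool_pos: [0.4551, -0.1704, -0.0161]
tool_rot: [180.0, 0.0, 93.2]
force: [-1.1, 0.6, -2.1]
grip_width: 0.0639
```

Call:
send_rows --pt "55 0 0 4 0 0 0" --pt "55 0 0 0 0 0 0"

```text
time_s: 51.1
tool_pos: [0.4557, -0.1697, -0.0185]
tool_rot: [179.9, -0.1, 93.2]
force: [-3.2, 3.4, 9.4]
grip_width: 0.0635
```

Call:
send_rows --pt "80 0 0 0 0 0 0" --pt "80 0 0 0 0 0 0" --pt "80 0 0 -3 0 0 0" --pt "80 0 0 -45 0 0 0" --pt "80 0 0 -45 0 0 0" --pt "80 -45.3 -10 0 0 0 0" --pt "80 -45.3 -10 0 0 0 0" --pt "80 -45.3 -10 0 0 0 0" --pt "80 -45.3 -10 0 0 0 0" --pt "80 0 0 0 0 0 0" --pt "80 0 0 0 0 0 0"

```text
time_s: 52.2
tool_pos: [0.4243, -0.3549, 0.0729]
tool_rot: [-180.0, 0.0, 93.0]
force: [0.3, 1.8, -0.3]
grip_width: 0.0801
```

```bash
python3 prof.py 17; python3 chk.py 17b tile_notch:455.5,-168,93.3
```

```text
52.3 [ 0.4256 -0.3524  0.0727] [ 1.800e+02 -6.000e-02  9.328e+01]
top -28 [(-141, '-'), (-133, '+'), (-66, '-'), (0, '+'), (67, '-'), (69, '+'), (136, '-'), (139, '+')]
top -10 [(-122, '+'), (-55, '-'), (-12, '+'), (67, '-'), (69, '+'), (137, '-'), (141, '+')]
top 10 [(-132, '+'), (-129, '-'), (-124, '+'), (-67, '-'), (-12, '+'), (78, '-'), (81, '+'), (136, '-'), (141, '+')]
top 28 [(-135, '+'), (-67, '-'), (0, '+'), (79, '-'), (80, '+'), (136, '-'), (139, '+')]
52.4 [ 0.4259 -0.3519  0.0727] [ 1.7998e+02 -5.0000e-02  9.3350e+01] [-0.1  0.5 -0.5]
tile_notch top [ 456.2 -161.6   92.8] 5.7
tile_notch side [ 455.7 -165.6   94.5] 34.0
```

Call:
send_rows --pt "80 47 10.3 0 0 0 0" --pt "80 47 10.3 0 0 0 0" --pt "80 47 10.3 0 0 0 0" --pt "80 47 10.3 0 0 0 0" --pt "80 0 0 0 0 0 0" --pt "80 0 0 0 0 0 0"

```text
time_s: 53.0
tool_pos: [0.4563, -0.1613, 0.0731]
tool_rot: [180.0, -0.0, 93.5]
force: [0.3, -1.0, -0.0]
grip_width: 0.0799
```

Call:
send_rows --pt "80 0 0 40 0 0 0" --pt "80 0 0 35 0 0 0" --pt "80 0 0 15 0 0 0" --pt "80 0 0 0 0 0 0" --pt "80 0 0 0 0 0 0"

```text
time_s: 53.5
tool_pos: [0.4558, -0.1647, -0.0167]
tool_rot: [180.0, 0.0, 93.1]
force: [0.5, -0.2, -0.1]
grip_width: 0.08
```

Call:
send_rows --pt "55 0 0 0 0 0 0" --pt "55 0 0 0 0 0 0" --pt "55 0 0 0 0 0 0" --pt "55 0 0 0 0 0 0" --pt "55 0 0 0 0 0 0" --pt "55 0 0 0 0 0 0"

```text
time_s: 54.1
tool_pos: [0.4564, -0.1638, -0.0162]
tool_rot: [179.9, 0.0, 93.2]
force: [-2.4, -1.4, 6.8]
grip_width: 0.0633
```

Call:
send_rows --pt "55 0 0 -20 0 0 0" --pt "55 0 0 -40 0 0 0" --pt "55 0 0 -35 0 0 0" --pt "55 42.9 3.3 0 0 0 0" --pt "55 42.9 3.3 0 0 0 0" --pt "55 42.9 3.3 0 0 0 0" --pt "55 42.9 3.3 0 0 0 0" --pt "55 42.9 3.3 0 0 0 0" --pt "55 0 0 20 0 0 0" --pt "55 0 0 22 0 0 0" --pt "55 0 0 0 0 0 0" --pt "55 0 0 0 0 0 0"

```text
time_s: 55.3
tool_pos: [0.4597, 0.0512, 0.0357]
tool_rot: [-179.9, 0.0, 93.2]
force: [-0.7, 0.5, -1.6]
grip_width: 0.0636
```

Call:
send_rows --pt "55 0 0 0 0 0 0" --pt "55 0 0 0 0 0 0"

```text
time_s: 55.5
tool_pos: [0.4612, 0.0514, 0.0369]
tool_rot: [179.9, -0.0, 93.2]
force: [-0.2, 0.2, -2.2]
grip_width: 0.0635
```

Call:
send_rows --pt "55 0 -0.5 3 0 0 0" --pt "55 0 0 3 0 0 0" --pt "55 0 0 2 0 0 0" --pt "55 0 0 2 0 0 0" --pt "55 0 0 0 0 0 0"

```text
time_s: 56.0
tool_pos: [0.4604, 0.0503, 0.0269]
tool_rot: [180.0, 0.0, 93.2]
force: [-2.0, -3.5, 7.5]
grip_width: 0.0636
```

Call:
send_rows --pt "55 0 0 2 0 0 0" --pt "55 0 0 2 0 0 0" --pt "55 0 0 0 0 0 0"

```text
time_s: 56.3
tool_pos: [0.4605, 0.0489, 0.0231]
tool_rot: [180.0, 0.1, 93.1]
force: [-3.4, -7.0, 8.6]
grip_width: 0.0637
```

Call:
send_rows --pt "55 0 0 2 0 0 0" --pt "55 0 0 2 0 0 0" --pt "55 0 0 0 0 0 0"

```text
time_s: 56.6
tool_pos: [0.4607, 0.0482, 0.0191]
tool_rot: [179.9, 0.2, 93.1]
force: [-1.9, -8.7, 9.4]
grip_width: 0.0635
```

Call:
send_rows --pt "55 0 0 -8 0 0 0" --pt "55 0 0 -8 0 0 0" --pt "55 -2 0 0 0 0 0" --pt "55 0 0 0 0 0 0" --pt "55 0 0 0 0 0 0"

```text
time_s: 57.1
tool_pos: [0.4595, 0.0496, 0.0335]
tool_rot: [-180.0, -0.0, 93.2]
force: [-1.1, 0.3, -2.2]
grip_width: 0.0636
```

Run:
```python
from snap import *
ims,A=snap(18)
o=env.get_obs();p=o["tool_pos"];print(o["time_s"],p.round(4),o["tool_rot"].round(2),o["force"].round(1))
im=ims["side"][205:275,310:375]
cv2.imwrite("pics/c12.png",cv2.resize(im,(557,600),interpolation=2)[:,:,::-1])
# side-cam relative: silhouettes of step/end in the pan
c="side"
# bright rail profile along pan at ly=+-28 (z .046) for laid tiles
import prof; prof.prof(ims,"side",-5.5,120)
```

```text
57.2 [0.4594 0.0496 0.0335] [-179.96    0.     93.23] [ 0.4  0.3 -1.6]
side -28 [(-101, '+'), (-99, '-'), (-90, '+'), (-13, '-'), (3, '+'), (141, '-')]
side -10 [(-91, '+'), (-89, '-'), (-81, '+'), (-37, '-'), (-9, '+'), (141, '-')]
side 10 [(-94, '+'), (-84, '-'), (-82, '+'), (-37, '-'), (-8, '+'), (142, '-')]
side 28 [(-91, '+'), (-84, '-'), (-64, '+'), (-11, '-'), (4, '+'), (142, '-')]
```

View pics/c12.png

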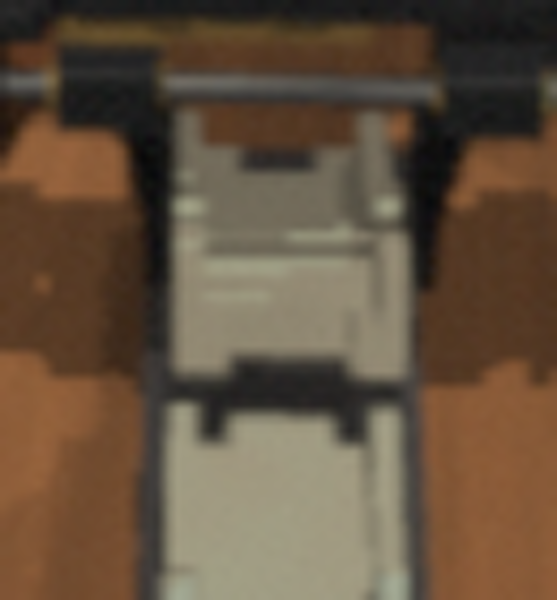

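Run:
```python
from snap import *
im=cv2.imread("pics/side18.png").max(2).astype(np.float32)
# columns through the +x-world-side rail and other rail: sample vertical profile at px u for rail centres
for ly in(-28,28):
    a=np.radians(93.25)
    for name,z in(("z46",.046),("z50",.0497)):
        xs=np.arange(-14,14,1.)
        P=np.c_[.4587+(xs*np.cos(a)-ly*np.sin(a))/1e3,.0868-.0055+(xs*np.sin(a)+ly*np.cos(a))/1e3,np.full(len(xs),z)]
        uv=proj("side",P).astype(np.float32);v=cv2.remap(im,uv[None,:,0],uv[None,:,1],cv2.INTER_LINEAR)[0]
        print(ly,name,list(zip(xs.astype(int).tolist(),v.astype(int).tolist())))
```

```text
-28 z46 [(-14, 125), (-13, 116), (-12, 107), (-11, 99), (-10, 88), (-9, 77), (-8, 67), (-7, 60), (-6, 53), (-5, 47), (-4, 42), (-3, 48), (-2, 55), (-1, 61), (0, 73), (1, 93), (2, 113), (3, 130), (4, 139), (5, 143), (6, 148), (7, 152), (8, 152), (9, 152), (10, 152), (11, 153), (12, 153), (13, 154)]
-28 z50 [(-14, 138), (-13, 137), (-12, 136), (-11, 134), (-10, 127), (-9, 119), (-8, 110), (-7, 101), (-6, 90), (-5, 80), (-4, 70), (-3, 61), (-2, 55), (-1, 48), (0, 42), (1, 47), (2, 53), (3, 60), (4, 69), (5, 89), (6, 109), (7, 128), (8, 138), (9, 143), (10, 148), (11, 152), (12, 152), (13, 152)]
28 z46 [(-14, 141), (-13, 136), (-12, 122), (-11, 107), (-10, 94), (-9, 81), (-8, 69), (-7, 58), (-6, 47), (-5, 48), (-4, 50), (-3, 52), (-2, 58), (-1, 70), (0, 81), (1, 93), (2, 106), (3, 119), (4, 133), (5, 145), (6, 148), (7, 151), (8, 155), (9, 156), (10, 157), (11, 157), (12, 157), (13, 157)]
28 z50 [(-14, 146), (-13, 146), (-12, 145), (-11, 143), (-10, 141), (-9, 140), (-8, 125), (-7, 112), (-6, 98), (-5, 84), (-4, 72), (-3, 60), (-2, 50), (-1, 47), (0, 50), (1, 52), (2, 55), (3, 67), (4, 80), (5, 92), (6, 103), (7, 117), (8, 130), (9, 143), (10, 147), (11, 151), (12, 154), (13, 156)]
```

Call:
send_rows --pt "55 0 0 -45 0 0 0" --pt "55 -42.9 -3.3 0 0 0 0" --pt "55 -42.9 -3.3 0 0 0 0" --pt "55 -42.9 -3.3 0 0 0 0" --pt "55 -42.9 -3.3 0 0 0 0" --pt "55 -42.9 -3.3 0 0 0 0" --pt "55 0 0 0 0 0 0" --pt "55 0 0 40 0 0 0" --pt "55 0 0 40 0 0 0" --pt "55 0 0 8 0 0 0" --pt "55 0 0 0 0 0 0"

```text
time_s: 58.3
tool_pos: [0.454, -0.1645, -0.0101]
tool_rot: [-179.8, -0.1, 93.3]
force: [-0.7, 1.1, -1.9]
grip_width: 0.0636
```

Call:
send_rows --pt "55 0 0 2 0 0 0" --pt "55 0 0 2 0 0 0" --pt "55 0 0 0 0 0 0"

```text
time_s: 58.6
tool_pos: [0.4565, -0.1656, -0.012]
tool_rot: [179.9, -0.0, 93.2]
force: [0.4, -0.1, 3.0]
grip_width: 0.0636
```

Call:
send_rows --pt "80 0 0 0 0 0 0" --pt "80 0 0 0 0 0 0" --pt "80 0 0 0 0 0 0" --pt "80 0 0 -45 0 0 0" --pt "80 0 0 -45 0 0 0" --pt "80 -45.3 -10 0 0 0 0" --pt "80 -45.3 -10 0 0 0 0" --pt "80 -45.3 -10 0 0 0 0" --pt "80 -45.3 -10 0 0 0 0" --pt "80 0 0 0 0 0 0"

```text
time_s: 59.6
tool_pos: [0.4222, -0.3566, 0.0774]
tool_rot: [-179.9, 0.3, 92.6]
force: [-0.3, 1.2, 0.8]
grip_width: 0.0802
```

```bash
python3 prof.py 19; python3 chk.py 19b tile_notch:455.5,-162,93.3
```

```text
59.7 [ 0.4246 -0.3499  0.0766] [-179.95    0.     93.02]
top -28 [(-140, '-'), (-134, '+'), (-66, '-'), (0, '+'), (67, '-'), (69, '+'), (136, '-'), (139, '+')]
top -10 [(-122, '+'), (-55, '-'), (-12, '+'), (67, '-'), (69, '+'), (137, '-'), (141, '+')]
top 10 [(-131, '+'), (-129, '-'), (-124, '+'), (-67, '-'), (-12, '+'), (78, '-'), (81, '+'), (136, '-'), (141, '+')]
top 28 [(-142, '+'), (-141, '-'), (-135, '+'), (-67, '-'), (0, '+'), (136, '-'), (139, '+')]
59.8 [ 0.4259 -0.3474  0.0765] [-1.7998e+02 -7.0000e-02  9.3290e+01] [0.2 0.8 1.7]
tile_notch top [ 456.9 -159.5   92.7] 6.5
tile_notch side [ 456.2 -164.    93.6] 46.1
```

Call:
send_rows --pt "60 44.2 6.3 0 0 0 0" --pt "40 44.2 6.3 0 0 0 0" --pt "40 44.2 6.3 0 0 0 0" --pt "40 44.2 6.3 0 0 0 0" --pt "40 44.2 6.3 0 0 0 0" --pt "40 44.2 6.3 0 0 0 0" --pt "40 44.2 6.3 0 0 0 0" --pt "40 44.2 6.3 0 0 0 0" --pt "40 44.2 6.3 0 0 0 0" --pt "40 0 0 0 0 0 0" --pt "40 0 0 0 0 0 0"

```text
time_s: 60.9
tool_pos: [0.4593, 0.0536, 0.0769]
tool_rot: [-180.0, 0.0, 93.5]
force: [-0.2, -0.5, 0.6]
grip_width: 0.0402
```

Call:
send_rows --pt "40 0 0 40 0 0 0" --pt "40 0 0 25 0 0 0" --pt "40 0 0 8 0 0 0" --pt "40 0 0 0 0 0 0" --pt "40 0 0 0 0 0 0"

```text
time_s: 61.4
tool_pos: [0.4609, 0.0513, 0.0049]
tool_rot: [179.9, -0.0, 93.2]
force: [-0.8, 0.6, 0.3]
grip_width: 0.0399
```

Call:
send_rows --pt "40 -10 0 0 0 0 0" --pt "40 -8 0 0 0 0 0" --pt "40 0 0 0 0 0 0"

```text
time_s: 61.7
tool_pos: [0.4616, 0.0318, 0.0046]
tool_rot: [179.9, 0.0, 93.1]
force: [-0.2, -0.1, 0.3]
grip_width: 0.0401
```

Call:
send_rows --pt "40 -2 0 0 0 0 0" --pt "40 -1 0 0 0 0 0" --pt "40 0 0 0 0 0 0"

```text
time_s: 62.0
tool_pos: [0.4611, 0.0306, 0.0039]
tool_rot: [180.0, -0.0, 93.2]
force: [-0.2, 0.9, 0.3]
grip_width: 0.0397
```

Call:
send_rows --pt "40 -1 0 0 0 0 0" --pt "40 0 0 0 0 0 0"

```text
time_s: 62.2
tool_pos: [0.4611, 0.0297, 0.0038]
tool_rot: [-180.0, 0.0, 93.2]
force: [0.4, -0.9, 0.5]
grip_width: 0.0399
```

Call:
send_rows --pt "40 -1 0 0 0 0 0" --pt "40 0 0 0 0 0 0"

```text
time_s: 62.4
tool_pos: [0.4613, 0.0288, 0.0038]
tool_rot: [180.0, -0.0, 93.2]
force: [0.1, -0.2, 0.7]
grip_width: 0.0396
```

Call:
send_rows --pt "40 -1 0 0 0 0 0" --pt "40 0 0 0 0 0 0"

```text
time_s: 62.6
tool_pos: [0.4615, 0.0277, 0.0039]
tool_rot: [180.0, -0.0, 93.2]
force: [0.1, 1.6, -0.3]
grip_width: 0.0404
```

Call:
send_rows --pt "40 -1 0 0 0 0 0" --pt "40 0 0 0 0 0 0"

```text
time_s: 62.8
tool_pos: [0.4616, 0.0274, 0.004]
tool_rot: [180.0, -0.1, 93.2]
force: [1.0, 4.4, -0.1]
grip_width: 0.0405
```

Call:
send_rows --pt "40 -1 0 0 0 0 0" --pt "40 0 0 0 0 0 0"

```text
time_s: 63.0
tool_pos: [0.4616, 0.0274, 0.0041]
tool_rot: [180.0, -0.1, 93.2]
force: [0.6, 6.2, 0.3]
grip_width: 0.0397
```

Call:
send_rows --pt "40 -1 0 0 0 0 0" --pt "40 0 0 0 0 0 0"

```text
time_s: 63.2
tool_pos: [0.4616, 0.0273, 0.0042]
tool_rot: [180.0, -0.2, 93.3]
force: [-0.5, 7.8, 0.1]
grip_width: 0.0399
```

Call:
send_rows --pt "40 15 0 0 0 0 0" --pt "40 20 0 0 0 0 0" --pt "40 10 0 0 0 0 0" --pt "40 3 0 0 0 0 0" --pt "40 0 0 0 0 0 0" --pt "40 0 0 0 0 0 0"

```text
time_s: 63.8
tool_pos: [0.4587, 0.0715, 0.0038]
tool_rot: [-180.0, 0.0, 93.2]
force: [-0.2, 0.3, 0.0]
grip_width: 0.0402
```

Call:
send_rows --pt "40 2 0 0 0 0 0" --pt "40 0 0 0 0 0 0"

```text
time_s: 64.0
tool_pos: [0.4587, 0.0742, 0.0039]
tool_rot: [180.0, -0.0, 93.2]
force: [-0.2, 0.0, 1.0]
grip_width: 0.0397
```

Call:
send_rows --pt "40 1 0 0 0 0 0" --pt "40 0 0 0 0 0 0"

```text
time_s: 64.2
tool_pos: [0.4585, 0.0751, 0.0038]
tool_rot: [-180.0, 0.0, 93.2]
force: [0.3, -1.3, 0.7]
grip_width: 0.0402
```

Call:
send_rows --pt "40 1 0 0 0 0 0" --pt "40 0 0 0 0 0 0"

```text
time_s: 64.4
tool_pos: [0.4586, 0.0765, 0.0039]
tool_rot: [180.0, 0.0, 93.2]
force: [-0.1, -1.1, 0.3]
grip_width: 0.0402
```

Call:
send_rows --pt "40 1 0 0 0 0 0" --pt "40 0 0 0 0 0 0" --pt "40 -5 0 0 0 0 0" --pt "40 0 0 -35 0 0 0" --pt "60 0 0 -40 0 0 0" --pt "80 -46.6 -2.9 0 0 0 0" --pt "80 -46.6 -2.9 0 0 0 0" --pt "80 -46.6 -2.9 0 0 0 0" --pt "80 -46.6 -2.9 0 0 0 0" --pt "80 -46.6 -2.9 0 0 0 0" --pt "80 0 0 0 0 0 0" --pt "80 0 0 0 0 0 0"

```text
time_s: 65.6
tool_pos: [0.457, -0.1619, 0.0788]
tool_rot: [180.0, -0.0, 93.0]
force: [0.7, 0.7, 0.9]
grip_width: 0.0794
```

```bash
python3 prof.py 20; python3 chk.py 20b tile_notch:456.9,-159.5,92.7
```

```text
65.7 [ 0.4574 -0.1596  0.0786] [-1.7999e+02 -5.0000e-02  9.3290e+01]
top -28 [(-135, '+'), (-67, '-'), (3, '+'), (136, '-'), (139, '+')]
top -10 [(-125, '+'), (-56, '-'), (-9, '+'), (137, '-'), (141, '+')]
top 10 [(-124, '+'), (-68, '-'), (-9, '+'), (137, '-'), (140, '+')]
top 28 [(-141, '-'), (-135, '+'), (-67, '-'), (3, '+'), (136, '-'), (139, '+')]
65.8 [ 0.4575 -0.1592  0.0787] [-1.800e+02 -4.000e-02  9.337e+01] [0.1 0.3 0.5]
tile_notch top [ 457.2 -157.1   94.6] 237.2
tile_notch side [ 456.5 -163.9   94.3] 59.9
```

Call:
send_rows --pt "80 -1.3 0 30 0 0 0" --pt "80 0 0 35 0 0 0" --pt "80 0 0 25 0 0 0" --pt "80 0 0 7 0 0 0" --pt "80 0 0 0 0 0 0" --pt "80 0 0 0 0 0 0"

```text
time_s: 66.4
tool_pos: [0.4586, -0.162, -0.017]
tool_rot: [179.9, 0.0, 93.3]
force: [0.3, 0.2, 0.9]
grip_width: 0.0797
```

Call:
send_rows --pt "55 0 0 0 0 0 0" --pt "55 0 0 0 0 0 0" --pt "55 0 0 0 0 0 0" --pt "55 0 0 0 0 0 0" --pt "55 0 0 0 0 0 0" --pt "55 0 0 0 0 0 0" --grip_force 60

```text
time_s: 67.0
tool_pos: [0.4577, -0.1623, -0.0174]
tool_rot: [180.0, -0.0, 93.2]
force: [-2.0, 0.7, 7.0]
grip_width: 0.0634
```

Call:
send_rows --pt "55 0 0 -20 0 0 0" --pt "55 0 0 -40 0 0 0" --pt "55 0 0 -35 0 0 0" --pt "55 42.7 3 0 0 0 0" --pt "55 42.7 3 0 0 0 0" --pt "55 42.7 3 0 0 0 0" --pt "55 42.7 3 0 0 0 0" --pt "55 42.7 3 0 0 0 0" --pt "55 0 0 20 0 0 0" --pt "55 0 0 22 0 0 0" --pt "55 0 0 0 0 0 0" --pt "55 0 0 0 0 0 0"

```text
time_s: 68.2
tool_pos: [0.46, 0.0515, 0.0347]
tool_rot: [-179.9, 0.0, 93.2]
force: [0.4, -0.2, -1.1]
grip_width: 0.0636
```

Call:
send_rows --pt "55 0 0 0 0 0 0" --pt "55 0 0 0 0 0 0"

```text
time_s: 68.4
tool_pos: [0.4614, 0.0517, 0.036]
tool_rot: [179.9, -0.0, 93.2]
force: [0.3, -0.7, -2.4]
grip_width: 0.0632
```

Call:
send_rows --pt "55 0 -0.8 3 0 0 0" --pt "55 0 0 3 0 0 0" --pt "55 0 0 3 0 0 0" --pt "55 0 0 0 0 0 0"

```text
time_s: 68.8
tool_pos: [0.4591, 0.0516, 0.0253]
tool_rot: [-179.9, 0.0, 93.2]
force: [-0.6, -0.1, -2.0]
grip_width: 0.0632
```

Call:
send_rows --pt "55 0 0 1.5 0 0 0" --pt "55 0 0 0 0 0 0"

```text
time_s: 69.0
tool_pos: [0.4595, 0.0518, 0.0242]
tool_rot: [-180.0, 0.0, 93.2]
force: [-0.2, -0.2, -1.8]
grip_width: 0.0633
```

Call:
send_rows --pt "55 0 0.7 3 0 0 0" --pt "55 0 0 3 0 0 0" --pt "55 0 0 1.5 0 0 0" --pt "55 0 0 0 0 0 0"

```text
time_s: 69.4
tool_pos: [0.46, 0.0517, 0.0165]
tool_rot: [-180.0, 0.0, 93.2]
force: [-0.7, -0.1, -2.4]
grip_width: 0.0636
```

Call:
send_rows --pt "55 0 0 2 0 0 0" --pt "55 0 0 0 0 0 0"

```text
time_s: 69.6
tool_pos: [0.4601, 0.0518, 0.0147]
tool_rot: [-180.0, -0.0, 93.2]
force: [0.1, 0.7, -2.2]
grip_width: 0.0633
```

Call:
send_rows --pt "55 0 0 2 0 0 0" --pt "55 0 0 0 0 0 0"

```text
time_s: 69.8
tool_pos: [0.4601, 0.0518, 0.0127]
tool_rot: [-180.0, 0.0, 93.2]
force: [-0.1, -0.5, -1.8]
grip_width: 0.0632
```

Call:
send_rows --pt "55 0 0 3 0 0 0" --pt "55 0 0 3 0 0 0" --pt "55 0 0 0 0 0 0"

```text
time_s: 70.1
tool_pos: [0.4598, 0.0517, 0.0063]
tool_rot: [-179.9, 0.0, 93.2]
force: [0.8, 0.6, -1.3]
grip_width: 0.0635
```

Call:
send_rows --pt "55 0 0 3 0 0 0" --pt "55 0 0 2 0 0 0" --pt "55 0 0 0 0 0 0"

```text
time_s: 70.4
tool_pos: [0.46, 0.0517, 0.0015]
tool_rot: [-180.0, 0.0, 93.2]
force: [0.3, -0.8, -1.4]
grip_width: 0.0634
```

Call:
send_rows --pt "55 0 0 2 0 0 0" --pt "55 0 0 1 0 0 0" --pt "55 0 0 0 0 0 0"

```text
time_s: 70.7
tool_pos: [0.4603, 0.0518, -0.0012]
tool_rot: [-180.0, -0.0, 93.2]
force: [-0.5, 0.2, -0.8]
grip_width: 0.0633
```

Call:
send_rows --pt "55 0 0 1 0 0 0" --pt "55 0 0 0 0 0 0" --pt "76 0 0 0 0 0 0" --pt "76 0 0 0 0 0 0" --pt "80 0 0 -1 0 0 0" --pt "80 0 0 -40 0 0 0" --pt "80 0 0 -50 0 0 0" --pt "80 44.8 4.1 0 0 0 0" --pt "80 44.8 4.1 0 0 0 0" --pt "80 44.8 4.1 0 0 0 0" --pt "80 44.8 4.1 0 0 0 0" --pt "80 44.8 4.1 0 0 0 0"

```text
time_s: 71.9
tool_pos: [0.4682, 0.2785, 0.0891]
tool_rot: [180.0, -0.0, 93.2]
force: [2.0, -0.6, -0.3]
grip_width: 0.0797
```

Call:
send_rows --pt "60 44.8 4.1 0 0 0 0" --pt "60 44.8 4.1 0 0 0 0.15" --pt "60 0 0 0 0 0 0.15" --pt "60 0 0 0 0 0 0.15" --pt "60 0 0 0 0 0 0.15" --pt "60 0 0 0 0 0 0.15" --pt "60 0 0 0 0 0 0.15" --pt "60 0 0 0 0 0 0.15" --pt "60 0 0 0 0 0 0.15" --pt "60 0 0 0 0 0 0.15" --pt "60 0 0 0 0 0 0.15" --pt "60 0 0 0 0 0 0.057"

```text
time_s: 73.1
tool_pos: [0.4714, 0.3665, 0.0887]
tool_rot: [180.0, -0.0, 3.8]
force: [-0.5, 0.3, -1.2]
grip_width: 0.0602
```

```bash
python3 prof.py 21
python3 - <<'E'
from snap import *
o=env.get_obs();print(o["tool_pos"].round(4),o["tool_rot"].round(2),o["qpos"].round(1))
# handle+blade centreline from initial pics (top0): region
im=cv2.imread("pics/top0.png")[:,:,::-1]
a=alpha(im)
for r,z in((212,.003),(218,.003),(224,.003),(230,.003)):
    row=a[r,165:210]; c=165+np.arange(45); print("blade",r,back("top",(row*c).sum()/row.sum(),r,z).round(4),round(row.sum(),1))
f=im.astype(float)
for r in(245,255,265,275,283):
    seg=f[r,170:205].max(1); print(r,seg.astype(int).tolist())
t=cv2.imread("pics/top21.png")[235:305,240:390]
cv2.imwrite("pics/c13.png",cv2.resize(t,(800,373),interpolation=2))
E
```

```text
73.2 [0.4714 0.3666 0.0888] [180.    -0.     4.01]
top -28 [(-140, '-'), (-136, '+'), (-68, '-'), (-65, '+'), (136, '-')]
top -10 [(-140, '-'), (-133, '+'), (-131, '-'), (-128, '+'), (-56, '-'), (-53, '+'), (-9, '-'), (-8, '+'), (136, '-')]
top 10 [(-143, '+'), (-142, '-'), (-124, '+'), (-68, '-'), (-65, '+'), (-10, '-'), (-9, '+'), (137, '-'), (140, '+')]
top 28 [(-140, '-'), (-135, '+'), (-67, '-'), (-65, '+'), (137, '-'), (138, '+')]
[0.4714 0.3666 0.0888] [180.    -0.     4.01] [ -55.4   16.1   17.6   98.7   -5.3   66.1 -122.3]
blade 212 [0.6018 0.3759 0.003 ] 16.0
blade 218 [0.5878 0.375  0.003 ] 15.3
blade 224 [0.5738 0.3741 0.003 ] 16.0
blade 230 [0.5599 0.3731 0.003 ] 15.1
245 [192, 191, 193, 192, 172, 168, 168, 167, 169, 166, 165, 165, 154, 150, 148, 127, 120, 95, 172, 188, 183, 188, 188, 135, 111, 117, 115, 114, 114, 107, 106, 172, 184, 183, 183]
255 [179, 180, 179, 180, 180, 168, 162, 162, 164, 135, 116, 125, 116, 116, 119, 94, 48, 95, 171, 183, 181, 179, 181, 182, 183, 129, 114, 110, 114, 112, 112, 114, 112, 108, 170]
265 [191, 190, 192, 194, 192, 172, 174, 173, 172, 176, 129, 120, 118, 116, 116, 112, 87, 40, 99, 177, 190, 189, 190, 190, 189, 189, 132, 117, 118, 122, 117, 120, 115, 110, 173]
275 [175, 174, 177, 177, 176, 178, 159, 155, 155, 159, 160, 135, 123, 118, 116, 118, 108, 65, 30, 132, 179, 180, 179, 182, 183, 181, 186, 130, 112, 110, 112, 116, 115, 113, 108]
283 [181, 179, 184, 160, 154, 156, 154, 155, 155, 153, 156, 161, 128, 121, 121, 115, 118, 101, 55, 51, 148, 160, 163, 162, 157, 159, 159, 126, 109, 117, 115, 115, 116, 115, 114]
```

View pics/c13.png

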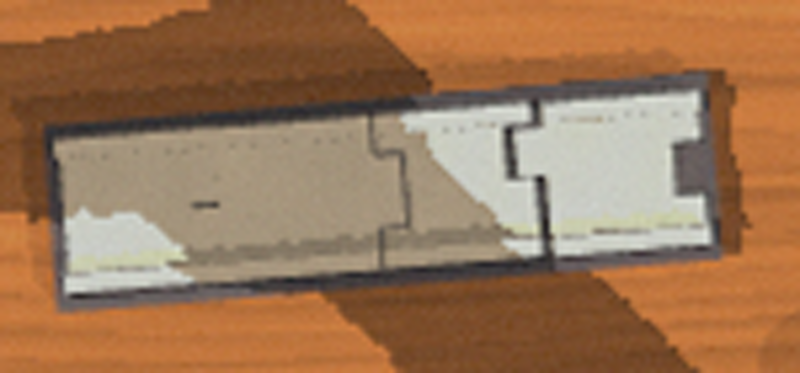

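Call:
send_rows --pt "60 0 0 40 0 0 0" --pt "60 0 0 35 0 0 0" --pt "60 0 0 14 0 0 0" --pt "60 0 0 0 0 0 0" --pt "60 0 0 0 0 0 0"

```text
time_s: 73.7
tool_pos: [0.4723, 0.3671, 0.001]
tool_rot: [-179.9, -0.1, 4.0]
force: [1.0, 0.4, 0.8]
grip_width: 0.0598
```

Call:
send_rows --pt "5 0 0 0 0 0 0" --pt "5 0 0 0 0 0 0" --pt "5 0 0 0 0 0 0" --pt "5 0 0 0 0 0 0" --pt "5 0 0 0 0 0 0" --pt "5 0 0 0 0 0 0" --pt "5 0 0 0 0 0 0" --pt "5 0 0 0 0 0 0"

```text
time_s: 74.5
tool_pos: [0.4714, 0.3665, -0.0001]
tool_rot: [-180.0, 0.0, 4.0]
force: [-1.2, -0.2, 1.0]
grip_width: 0.0136
```

Call:
send_rows --pt "5 0 0 -25 0 0 0" --pt "5 0 0 -40 0 0 0" --pt "5 0 0 -40 0 0 0" --pt "5 0 0 0 0 0 0" --pt "5 0 0 0 0 0 0"

```text
time_s: 75.0
tool_pos: [0.4718, 0.3669, 0.1057]
tool_rot: [-179.9, -0.1, 4.0]
force: [0.7, 0.1, -2.5]
grip_width: 0.0133
```

Run:
```python
from snap import *
ims,_=snap(22)
o=env.get_obs();print(o["time_s"],o["tool_pos"].round(4),o["tool_rot"].round(2),o["grip_width"],o["force"].round(1),o["wrist_torque"].round(2))
im=cv2.imread("pics/top0.png")[:,:,::-1];a=alpha(im)
for col in(322,328,334,340,346):
    c=a[165:212,col]; idx=165+np.arange(47)
    up=c[:20]; lo=c[20:]
    print(col,[back("top",col,(w*i).sum()/w.sum(),.05).round(4)[:2].tolist() for w,i in((up,idx[:20]),(lo,idx[20:]))])
# plaque extents: brightness along mid row between rails and along columns
for r in(183,188,193):
    print(r,"cols",[(c,int(im[r,c].min())) for c in range(246,320,1)][::1] if r==183 else "")
r=183;m=(im[r].min(1)>110)
for r in(180,181,196,197):
    m=(im[r].min(1)>110); e=[i+1 for i in range(240,360) if m[i]!=m[i+1]]; print(r,e)
rr=env.regions_of("top","plaque1")
for q in rr[:4]: print(round(q["confidence"],2),np.round(q["rect"],1))
rr=env.regions_of("top","rack")
for q in rr[:2]: print("rack",round(q["confidence"],2),np.round(q["rect"],1))
```

```text
75.1 [0.4704 0.3658 0.1034] [1.7991e+02 1.2000e-01 4.0100e+00] 0.013507695266533212 [ 0.6  0.1 -0.4] [-0.09  0.24 -0.02]
322 [[0.6712, 0.0572], [0.6118, 0.0588]]
328 [[0.6708, 0.0438], [0.6106, 0.0454]]
334 [[0.6708, 0.0304], [0.6105, 0.0321]]
340 [[0.6704, 0.017], [0.6101, 0.0187]]
346 [[0.6698, 0.0036], [0.6101, 0.0054]]
183 cols [(246, 55), (247, 52), (248, 41), (249, 65), (250, 70), (251, 91), (252, 186), (253, 193), (254, 189), (255, 191), (256, 193), (257, 190), (258, 191), (259, 193), (260, 189), (261, 152), (262, 131), (263, 85), (264, 57), (265, 62), (266, 61), (267, 115), (268, 158), (269, 192), (270, 190), (271, 191), (272, 196), (273, 192), (274, 194), (275, 192), (276, 192), (277, 172), (278, 102), (279, 64), (280, 55), (281, 39), (282, 36), (283, 51), (284, 70), (285, 66), (286, 154), (287, 195), (288, 193), (289, 188), (290, 190), (291, 188), (292, 193), (293, 189), (294, 193), (295, 128), (296, 80), (297, 177), (298, 167), (299, 160), (300, 158), (301, 162), (302, 98), (303, 155), (304, 191), (305, 192), (306, 193), (307, 192), (308, 191), (309, 192), (310, 191), (311, 192), (312, 137), (313, 75), (314, 70), (315, 49), (316, 36), (317, 39), (318, 35), (319, 36)]
188 cols 
193 cols 
180 [252, 260, 261, 269, 270, 279, 286, 294, 295, 304, 305, 313, 347, 349]
181 [252, 261, 262, 268, 270, 279, 286, 294, 295, 303, 304, 313, 347, 349]
196 [251, 259, 260, 269, 270, 278, 287, 295, 296, 304, 305, 313, 347, 349]
197 [251, 278, 287, 295, 296, 304, 305, 313, 347, 349]
0.97 [280.9 174.9 315.1 203.1]
0.93 [252.  173.  281.6 200.2]
0.69 [154.1 136.3 193.8 172.5]
0.51 [164.6 204.7 182.  306.5]
rack 0.84 [246.2 173.1 355.9 206.5]
rack 0.37 [250.4 173.2 281.3 202. ]
```

Call:
send_rows --pt "5 10.6 45.9 0 0 0 0" --pt "5 10.6 45.9 0 0 0 0" --pt "5 10.6 45.9 0 0 0 0" --pt "5 10.6 45.9 0 0 0 0" --pt "5 10.6 45.9 0 0 0 0" --pt "5 10.6 45.9 0 0 0 0" --pt "5 10.6 45.9 0 0 0 0" --pt "5 10.6 45.9 0 0 0 0" --pt "5 10.6 45.9 0 0 0 0" --pt "5 10.6 45.9 0 0 0 0" --pt "5 10.6 45.9 0 0 0 0" --pt "5 10.6 45.9 0 0 0 0"

```text
time_s: 76.4
tool_pos: [0.6363, -0.1755, 0.1034]
tool_rot: [-180.0, 0.1, 4.0]
force: [1.0, 0.1, -0.4]
grip_width: 0.0135
```

Call:
send_rows --pt "5 0 0 0 0 0 -0.15" --pt "5 0 0 0 0 0 -0.15" --pt "5 0 0 0 0 0 -0.15" --pt "5 0 0 0 0 0 -0.15" --pt "5 0 0 0 0 0 -0.15" --pt "5 0 0 0 0 0 -0.15" --pt "5 0 0 0 0 0 -0.15" --pt "5 0 0 0 0 0 -0.15" --pt "5 0 0 0 0 0 -0.15" --pt "5 0 0 0 0 0 -0.121" --pt "5 0 0 0 0 0 0" --pt "5 0 0 0 0 0 0"

```text
time_s: 77.6
tool_pos: [0.6361, -0.174, 0.1038]
tool_rot: [-179.9, -0.0, 88.1]
force: [-0.8, -0.9, -0.7]
grip_width: 0.0137
```

Run:
```python
from snap import *
ims,A=snap(23)
o=env.get_obs();print(o["time_s"],o["tool_pos"].round(4),o["tool_rot"].round(2),o["grip_width"],o["force"].round(1),o["wrist_torque"].round(2))
p=o["tool_pos"];z=p[2]
# blade location in both cams vs expectation
a=np.radians(o["tool_rot"][2]);d=np.array([np.cos(a),np.sin(a)])
b=p[:2]+.105*d
print("expected blade",b.round(4))
blade=[M["spatula"][0]]
for c in("top","side"):
    print(c,*fit({c:A[c]},blade,(b[0],b[1],a),z))
rr=env.regions_of("top","plaque1")
for q in rr[:3]: print(round(q["confidence"],2),np.round(q["rect"],1))
```

```text
77.7 [ 0.6364 -0.1741  0.1043] [-179.95   -0.     88.16] 0.013574793196644827 [ 1.   0.4 -0.4] [-0.11  0.06  0.01]
expected blade [ 0.6398 -0.0691]
top [639.86618772 -68.20387538  88.05143733] 52.359719802705925
side [640.38771853 -73.08180373  88.98216524] 48.1673781038624
0.88 [249.9 172.4 277.7 202.1]
0.68 [156.7 136.6 194.7 173.2]
0.61 [282.9 175.8 314.1 204.8]
```

Call:
send_rows --pt "5 0 -1.7 30 0 0 0" --pt "5 0 0 30 0 0 0" --pt "5 0 0 8 0 0 0" --pt "5 0 0 0 0 0 0" --pt "5 0 0 0 0 0 0" --pt "5 25 0 0 0 0 0" --pt "5 30 0 0 0 0 0" --pt "5 30 0 0 0 0 0" --pt "5 15 0 0 0 0 0" --pt "5 0 0 0 0 0 0" --pt "5 0 0 0 0 0 0"

```text
time_s: 78.85
tool_pos: [0.6386, -0.0758, 0.0378]
tool_rot: [179.9, 0.1, 88.2]
force: [0.1, -0.7, -1.3]
grip_width: 0.0136
```

Run:
```python
from snap import *
ims,A=snap(24)
o=env.get_obs();print(o["time_s"],o["tool_pos"].round(4),o["tool_rot"].round(2),o["grip_width"],o["force"].round(1),o["wrist_torque"].round(2))
im=ims["side"][210:310,220:330]
cv2.imwrite("pics/c14.png",cv2.resize(im,(660,600),interpolation=2)[:,:,::-1])
```

```text
78.95 [ 0.638  -0.077   0.0373] [1.7996e+02 9.0000e-02 8.8110e+01] 0.01345599720105226 [ 0.2 -0.6 -0.7] [-0.17  0.06 -0.  ]
```

View pics/c14.png

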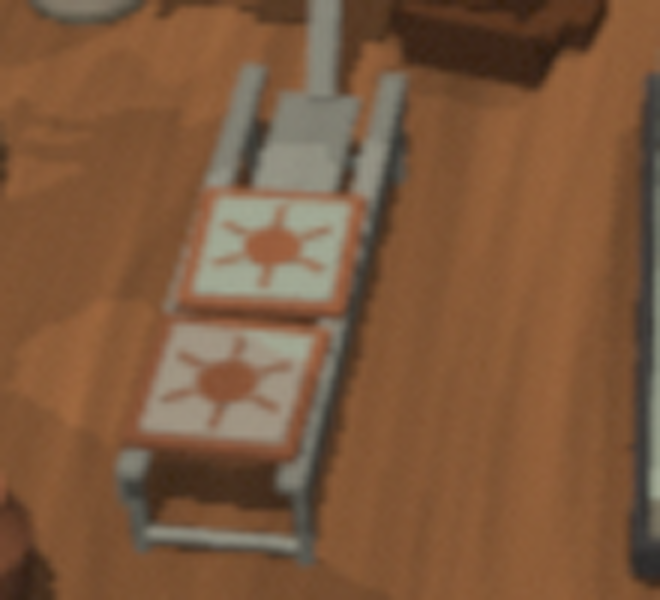

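Call:
send_rows --pt "5 25 0 0 0 0 0" --pt "5 25 0 0 0 0 0" --pt "5 18 0 0 0 0 0" --pt "5 7.5 0 0 0 0 0" --pt "5 0 0 0 0 0 0" --pt "5 0 0 0 0 0 0"

```text
time_s: 79.55
tool_pos: [0.6403, -0.0011, 0.0369]
tool_rot: [180.0, 0.1, 88.2]
force: [-0.2, -0.3, -1.0]
grip_width: 0.0136
```

```bash
cat > pq.py <<'E'
from snap import *
def quad(im,c,u0,v0,u1,v1,z):
    """white-enamel blob centre via bright mask in a window -> world xy"""
    w=im[v0:v1,u0:u1]; m=(w.min(2)>110).astype(np.uint8); m=cv2.morphologyEx(m,cv2.MORPH_CLOSE,np.ones((7,7)))
    n,l,s,ce=cv2.connectedComponentsWithStats(m)
    out=[]
    for i in range(1,n):
        if s[i,4]>150:
            r=cv2.minAreaRect(np.argwhere(l==i)[:,::-1].astype(np.float32)+[u0,v0]) if 0 else cv2.minAreaRect((np.argwhere(l==i)[:,::-1]+[u0,v0]).astype(np.float32))
            out.append((back(c,r[0][0],r[0][1],z)[:2].round(4).tolist(),np.round(r[1],1).tolist(),round(r[2],1)))
    return out
if __name__=="__main__":
    ims,A=snap(sys.argv[1]);o=env.get_obs();print(o["time_s"],o["tool_pos"].round(4),o["tool_rot"].round(2),o["grip_width"],o["force"].round(1),o["wrist_torque"].round(2))
    z=float(sys.argv[2]) if len(sys.argv)>2 else .054
    print("top",quad(ims["top"],"top",235,160,375,215,z)); print("side",quad(ims["side"],"side",230,225,300,305,z))
E
python3 pq.py 25
python3 - <<'E'
import sys;sys.argv=["x"]
from pq import *
im=cv2.imread("pics/top0.png")[:,:,::-1];print("top0",quad(im,"top",235,160,375,215,.054))
im=cv2.imread("pics/side0.png")[:,:,::-1];print("side0",quad(im,"side",230,225,300,305,.054))
E
```

```text
79.65 [ 0.6403 -0.0011  0.0369] [1.7999e+02 6.0000e-02 8.8120e+01] 0.013465448587071178 [ 0.  -0.3 -1. ] [-0.13  0.05 -0.01]
top [([0.6425, 0.1335], [88.0, 31.0], 0.0)]
side [([0.6415, 0.1173], [28.1, 67.4], 14.0)]
top0 [([0.6419, 0.1102], [109.0, 31.0], 0.0)]
side0 [([0.6436, 0.1251], [29.8, 72.3], 14.0)]
```

Call:
send_rows --pt "5 0 0 -7 0 0 0" --pt "5 0 0 -2 0 0 0" --pt "5 0 0 -2 0 0 0" --pt "5 0 0 -2 0 0 0" --pt "5 0 0 -2 0 0 0" --pt "5 0 0 -3 0 0 0" --pt "5 0 0 0 0 0 0" --pt "5 0 0 0 0 0 0"

```text
time_s: 80.45
tool_pos: [0.6403, 0.0014, 0.0549]
tool_rot: [180.0, -0.0, 88.3]
force: [-0.2, 0.7, -2.6]
grip_width: 0.0136
```

```bash
cat > pl.py <<'E'
from snap import *
# rim+enamel mask: copper rim and white vs wood hard -> fit white enamel square (62x58 guess) with free z
def wfit(ims,c,p,z,dims=(31,29)):
    m=np.clip((ims[c].min(2).astype(float)-95)/50,0,1); m=cv2.morphologyEx(m,cv2.MORPH_CLOSE,np.ones((5,5)))
    return fit({c:m},[box(-dims[0],dims[0],-dims[1],dims[1],4,4)],p,z)
if __name__=="__main__":
    ims,A=snap(sys.argv[1]);o=env.get_obs();print(o["time_s"],o["tool_pos"].round(4),o["tool_rot"].round(2),o["grip_width"],o["force"].round(1),o["wrist_torque"].round(2))
    for a in sys.argv[2:]:
        x,y,yaw,z=[float(t) for t in a.split(",")]
        for c,dy in(("top",.001),("side",-.005)):
            q,f=wfit(ims,c,(x,y+dy,yaw/57.3),z); print(a,c,q.round(1),round(f,1))
E
python3 pl.py 26 .6436,.1065,88.3,.056 .6455,.184,88.3,.05
```

```text
80.55 [0.6402 0.0014 0.0547] [-179.99   -0.     88.29] 0.013325901192005482 [-0.6 -0.2 -1.6] [-0.25  0.06  0.01]
.6436,.1065,88.3,.056 top [640.8 109.9  86.8] 232.9
.6436,.1065,88.3,.056 side [641.6 103.1  92. ] 123.9
.6455,.184,88.3,.05 top [639.6 186.6  91. ] 289.1
.6455,.184,88.3,.05 side [643.9 181.7  90.1] 154.4
```

Call:
send_rows --pt "5 0 0 -4 0 0 0" --pt "5 0 0 -8 0 0 0" --pt "5 0 0 -12 0 0 0" --pt "5 0 0 -12 0 0 0" --pt "5 0 0 -9 0 0 0" --pt "5 0 0 -5 0 0 0" --pt "5 1.3 -4 0 0 0 0" --pt "5 1.3 -8 0 0 0 0" --pt "5 1.3 -12 0 0 0 0" --pt "5 1.3 -16 0 0 0 0" --pt "5 1.3 -20 0 0 0 0" --pt "5 1.3 -20 0 0 0 0"

```text
time_s: 81.75
tool_pos: [0.5585, 0.0118, 0.1039]
tool_rot: [-179.9, 0.0, 88.3]
force: [-0.3, -0.9, -3.2]
grip_width: 0.0137
```

Call:
send_rows --pt "5 1.3 -20 0 0 0 0" --pt "5 1.3 -20 0 0 0 0" --pt "5 1.3 -20 0 0 0 0" --pt "5 1.3 -16 0 0 0 0" --pt "5 1.3 -12 0 0 0 0" --pt "5 1.3 -8 0 0 0 0" --pt "5 1.3 -3 0 0 0 0" --pt "5 0 0 0 0 0 -0.02" --pt "5 0 0 0 0 0 -0.025" --pt "5 0 0 0 0 0 -0.025" --pt "5 0 0 0 0 0 -0.015" --pt "5 0 0 0 0 0 0"

```text
time_s: 82.95
tool_pos: [0.4621, 0.0235, 0.1048]
tool_rot: [-180.0, 0.0, 93.2]
force: [0.3, 0.7, -2.8]
grip_width: 0.0133
```

Run:
```python
from snap import *
ims,A=snap(27)
o=env.get_obs();p=o["tool_pos"];print(o["time_s"],p.round(4),o["tool_rot"].round(2),o["grip_width"],o["force"].round(1),o["wrist_torque"].round(2))
a=np.radians(o["tool_rot"][2]);d=np.array([np.cos(a),np.sin(a)]);b=p[:2]+.105*d;print("blade",b.round(4))
for c,dy in(("side",-.005),("top",.001)):
    r=env.regions_of(c,"plaque1")
    for q in r[:2]: print(c,round(q["confidence"],2),np.round(q["rect"],1))
    q=min(r,key=lambda q:np.hypot(*(np.mean([q["rect"][:2],q["rect"][2:]],0)-proj(c,[[b[0],b[1],p[2]]])[0])))
    for z in (p[2]+.003,): print(c,fit({c:q["region"].astype(float)},M["plaque1"],(b[0],b[1]+dy,a),z))
```

```text
83.05 [0.462  0.0236 0.1048] [-180.      0.     93.14] 0.01316420672021381 [-0.2 -0.2 -2.7] [-0.3   0.01 -0.02]
blade [0.4562 0.1285]
side 0.9 [239.8 262.6 275.9 285.9]
side 0.69 [176.2 348.2 217.4 383.2]
side (array([452.86829333, 127.41272612,  95.25246327]), np.float64(25.20043060361399))
top 0.83 [153.2 137.  191.9 173.3]
top 0.69 [247.8 172.2 281.1 201.5]
top (array([455.02125227, 132.87933531,  95.36184335]), np.float64(36.935132641291816))
```

Call:
send_rows --pt "5 0 0 4 0 0 0" --pt "5 0 0 8 0 0 0" --pt "5 0 0 12 0 0 0" --pt "5 0 0 12 0 0 0" --pt "5 0 0 9 0 0 0" --pt "5 0 0 5 0 0 0" --pt "5 0 0 3 0 0 0" --pt "5 0 0 2 0 0 0" --pt "5 0 0 0 0 0 0" --pt "5 0 0 0 0 0 0"

```text
time_s: 84.15
tool_pos: [0.4622, 0.0237, 0.0502]
tool_rot: [180.0, -0.0, 93.2]
force: [0.5, 0.1, -2.7]
grip_width: 0.0136
```

Call:
send_rows --pt "5 0 0 2 0 0 0" --pt "5 0 0 2 0 0 0" --pt "5 0 0 2 0 0 0" --pt "5 0 0 2 0 0 0" --pt "5 0 0 2 0 0 0" --pt "5 0 0 0 0 0 0"

```text
time_s: 84.75
tool_pos: [0.4619, 0.0237, 0.0397]
tool_rot: [-180.0, -0.0, 93.1]
force: [-1.0, -0.1, -0.9]
grip_width: 0.0133
```

```bash
cat > ob.py <<'E'
from cell import env
o=env.get_obs();print(o["time_s"],o["tool_pos"].round(4),o["tool_rot"].round(2),o["grip_width"].round(4),o["force"].round(1),o["wrist_torque"].round(2))
E
python3 ob.py
```

```text
Traceback (most recent call last):
  File "ob.py", line 2, in <module>
    o=env.get_obs();print(o["time_s"],o["tool_pos"].round(4),o["tool_rot"].round(2),o["grip_width"].round(4),o["force"].round(1),o["wrist_torque"].round(2))
                                                                                    ^^^^^^^^^^^^^^^^^^^^^
AttributeError: 'float' object has no attribute 'round'
```

Call:
send_rows --pt "5 0 0 1.5 0 0 0" --pt "5 -4 0 0 0 0 0" --pt "5 -8 0 0 0 0 0" --pt "5 0 0 0 0 0 0"

```text
time_s: 85.15
tool_pos: [0.4627, 0.0101, 0.0385]
tool_rot: [180.0, 0.0, 93.0]
force: [-0.2, -0.9, -0.3]
grip_width: 0.0136
```

```bash
sed -i 's/o\["grip_width"\].round(4)/round(o["grip_width"],4)/' ob.py; python3 ob.py
python3 - <<'E'
import sys; sys.argv=["x"]
from snap import *
ims,A=snap(28)
for c,b in(("side",(.455,.127)),("top",(.455,.133))):
    r=env.regions_of(c,"plaque1")
    q=min(r,key=lambda q:np.hypot(*(np.mean([q["rect"][:2],q["rect"][2:]],0)-proj(c,[[b[0],b[1],.05]])[0])))
    print(c,np.round(q["rect"],1),*fit({c:q["region"].astype(float)},M["plaque1"],(b[0],b[1],1.63),.046))
E
```

```text
85.15 [0.4627 0.0101 0.0385] [1.7998e+02 3.0000e-02 9.3040e+01] 0.0136 [-0.2 -0.9 -0.3] [-0.13 -0.01 -0.03]
side [329.2 253.1 361.  280.4] [452.43207465 128.26209651  98.41363638] 26.01537870049981
top [248.2 257.3 324.4 294.2] [525.37037037  37.59259259 136.65825926] 100.0
```

Call:
send_rows --pt "5 -15 0 0 0 0 0" --pt "5 -25 0 0 0 0 0" --pt "5 -25 0 0 0 0 0" --pt "5 -25 0 0 0 0 0" --pt "5 -5 0 0 0 0 0" --pt "5 0 0 -20 0 0 0" --pt "5 0 0 -27 0 0 0" --pt "5 0 0 -20 0 0 0.085" --pt "5 0 0 0 0 0 0" --pt "5 0 0 0 0 0 0"

```text
time_s: 86.35
tool_pos: [0.4677, -0.0824, 0.1051]
tool_rot: [180.0, -0.0, 88.4]
force: [-1.3, -0.1, -2.0]
grip_width: 0.0135
```

```bash
python3 ob.py
python3 - <<'E'
import sys; sys.argv=["x"]
from snap import *
ims,A=snap(29)
for c in("side","top"):
    for q in env.regions_of(c,"plaque1")[:4]:
        print(c,round(q["confidence"],2),np.round(q["rect"],1),back(c,*np.mean([q["rect"][:2],q["rect"][2:]],0),.052).round(4))
        for n,p in(("bed",(.455,.132)),("rackA",(.6455,.184))):
            e=proj(c,[[p[0],p[1],.05]])[0];r=q["rect"]
            if abs(np.mean(r[::2])-e[0])<12 and abs(np.mean(r[1::2])-e[1])<12:
                print(" ",n,*fit({c:q["region"].astype(float)},M["plaque1"],(*p,1.6),.046 if n=="bed" else .05))
E
```

```text
86.35 [ 0.4677 -0.0824  0.1051] [ 1.7999e+02 -3.0000e-02  8.8430e+01] 0.0135 [-1.3 -0.1 -2. ] [-0.14  0.07  0.01]
side 0.77 [239.4 262.5 274.1 289.4] [0.6465 0.189  0.052 ]
  rackA [644.42167093 181.16474722  87.38092527] 14.609857747020376
side 0.56 [330.5 254.5 362.6 280.1] [0.4465 0.1424 0.052 ]
  bed [453.3899939  127.89083219  97.56976528] 27.38728181468666
side 0.55 [177.  346.4 217.  382.9] [0.7165 0.4372 0.052 ]
top 0.94 [155.  136.4 193.3 176. ] [0.7225 0.3866 0.052 ]
top 0.84 [250.1 173.3 278.4 200.8] [0.6475 0.1865 0.052 ]
  rackA [646.92664752 186.34616246  88.12875734] 47.57488658208381
top 0.69 [273.3 256.9 306.9 292.6] [0.451  0.1337 0.052 ]
  bed [454.51720572 133.11200596  96.00183963] 20.90228373702422
```

Call:
send_rows --pt "5 -17.6 34 0 0 0 0" --pt "5 -17.6 34 0 0 0 0" --pt "5 -17.6 34 0 0 0 0" --pt "5 -17.6 34 0 0 0 0" --pt "5 -17.6 34 0 0 0 0" --pt "5 0 0 0 0 0 0" --pt "5 0 0 28 0 0 0" --pt "5 0 0 30 0 0 0" --pt "5 0 0 10 0 0 0" --pt "5 0 0 0 0 0 0" --pt "5 0 0 0 0 0 0"

```text
time_s: 87.65
tool_pos: [0.6354, -0.1762, 0.0383]
tool_rot: [179.9, 0.0, 88.3]
force: [0.1, -0.7, -0.9]
grip_width: 0.0138
```

```bash
python3 ob.py
```

```text
87.65 [ 0.6354 -0.1762  0.0383] [179.94   0.    88.3 ] 0.0138 [ 0.1 -0.7 -0.9] [-0.19  0.04  0.01]
```

Call:
send_rows --pt "5 20 0 1 0 0 0" --pt "5 30 0 0 0 0 0" --pt "5 30 0 0 0 0 0" --pt "5 30 0 0 0 0 0" --pt "5 30 0 0 0 0 0" --pt "5 30 0 0 0 0 0" --pt "5 20 0 0 0 0 0" --pt "5 0 0 0 0 0 0" --pt "5 0 0 0 0 0 0"

```text
time_s: 88.55
tool_pos: [0.6418, 0.0135, 0.0381]
tool_rot: [179.8, 0.0, 88.3]
force: [0.3, -0.5, -1.3]
grip_width: 0.0132
```

Call:
send_rows --pt "5 25 0 0 0 0 0" --pt "5 25 0 0 0 0 0" --pt "5 12 0 0 0 0 0" --pt "5 0 0 0 0 0 0" --pt "5 0 0 0 0 0 0"

```text
time_s: 89.05
tool_pos: [0.6429, 0.0734, 0.0367]
tool_rot: [180.0, 0.1, 88.2]
force: [0.1, -0.9, 0.8]
grip_width: 0.0138
```

```bash
python3 ob.py
```

```text
89.05 [0.6429 0.0734 0.0367] [1.7997e+02 8.0000e-02 8.8200e+01] 0.0138 [ 0.1 -0.9  0.8] [-0.19 -0.   -0.05]
```

Call:
send_rows --pt "5 1 0 -7 0 0 0" --pt "5 0 0 -2 0 0 0" --pt "5 0 0 -2 0 0 0" --pt "5 0 0 -2 0 0 0" --pt "5 0 0 -2 0 0 0" --pt "5 0 0 -3 0 0 0" --pt "5 0 0 0 0 0 0" --pt "5 0 0 0 0 0 0"

```text
time_s: 89.85
tool_pos: [0.6426, 0.0767, 0.0544]
tool_rot: [180.0, -0.0, 88.3]
force: [-0.1, 0.4, -3.4]
grip_width: 0.0134
```

```bash
python3 ob.py
```

```text
89.85 [0.6426 0.0767 0.0544] [180.    -0.    88.29] 0.0134 [-0.1  0.4 -3.4] [-0.28  0.07  0.02]
```

Call:
send_rows --pt "5 0 0 -4 0 0 0" --pt "5 0 0 -8 0 0 0" --pt "5 0 0 -12 0 0 0" --pt "5 0 0 -12 0 0 0" --pt "5 0 0 -9 0 0 0" --pt "5 0 0 -5 0 0 0" --pt "5 -2.5 -3.1 0 0 0 0" --pt "5 -4.9 -6.3 0 0 0 0" --pt "5 -7.4 -9.4 0 0 0 0" --pt "5 -9.9 -12.5 0 0 0 0" --pt "5 -12.4 -15.7 0 0 0 0" --pt "5 -12.4 -15.7 0 0 0 0"

```text
time_s: 91.05
tool_pos: [0.5765, 0.0278, 0.1037]
tool_rot: [-179.9, 0.0, 88.3]
force: [0.1, -0.3, -2.2]
grip_width: 0.0139
```

Call:
send_rows --pt "5 -12.4 -15.7 0 0 0 0" --pt "5 -12.4 -15.7 0 0 0 0" --pt "5 -12.4 -15.7 0 0 0 0" --pt "5 -12.4 -15.7 0 0 0 0" --pt "5 -12.4 -15.7 0 0 0 0" --pt "5 -9.9 -12.5 0 0 0 0" --pt "5 -7.4 -9.4 0 0 0 0" --pt "5 -4.9 -6.3 0 0 0 0" --pt "5 -2.5 -3.1 0 0 0 0" --pt "5 0 0 0 0 0 -0.015" --pt "5 0 0 0 0 0 -0.015" --pt "5 0 0 0 0 0 -0.015"

```text
time_s: 92.25
tool_pos: [0.4666, -0.0539, 0.1044]
tool_rot: [180.0, 0.0, 91.0]
force: [0.8, -0.3, -2.9]
grip_width: 0.0138
```

Call:
send_rows --pt "5 0 0 0 0 0 -0.015" --pt "5 0 0 0 0 0 0" --pt "5 0 0 0 0 0 0"

```text
time_s: 92.55
tool_pos: [0.4662, -0.0542, 0.1043]
tool_rot: [-180.0, 0.0, 91.7]
force: [0.1, -0.1, -2.9]
grip_width: 0.0137
```

```bash
cat > pp.py <<'E'
from snap import *
ims,A=snap(sys.argv[1]);o=env.get_obs();p=o["tool_pos"];print(o["time_s"],p.round(4),o["tool_rot"].round(2),round(o["grip_width"],4),o["force"].round(1),o["wrist_torque"].round(2))
a=np.radians(o["tool_rot"][2]);d=np.array([np.cos(a),np.sin(a)]);b=p[:2]+.105*d;print("blade",b.round(4))
T=[("bed1",.455,.132,.046)]
T+=[("held",b[0],b[1]+.003,p[2]+.003)] if len(sys.argv)<3 else [("bed2",.4603,.0535,.046)]
for c in("side","top"):
    R=env.regions_of(c,"plaque1")
    for n,x,y,z in T:
        e=proj(c,[[x,y,z]])[0]
        for q in R:
            r=q["rect"]
            if np.hypot(np.mean(r[::2])-e[0],np.mean(r[1::2])-e[1])<12:
                f=fit({c:q["region"].astype(float)},M["plaque1"],(x,y+(.001 if c=="top" else -.005),1.63),z); print(c,n,round(q["confidence"],2),f[0].round(1),round(f[1],1)); break
E
python3 pp.py 30
```

```text
92.65 [ 0.4661 -0.0543  0.1043] [-180.     -0.     91.72] 0.0134 [-0.5 -0.  -3.2] [-0.28  0.05  0.03]
blade [0.463  0.0507]
side bed1 0.81 [452.6 128.8  96.1] 16.8
side held 0.67 [461.   52.4  92.5] 30.1
top bed1 0.63 [454.3 133.2  96.6] 38.6
top held 0.79 [462.2  57.   91.6] 18.6
```

Call:
send_rows --pt "5 0 0 0 0 0 -0.013" --pt "5 -1 0 0 0 0 -0.013" --pt "5 -1 0 4 0 0 0" --pt "5 0 0 8 0 0 0" --pt "5 0 0 12 0 0 0" --pt "5 0 0 12 0 0 0" --pt "5 0 0 9 0 0 0" --pt "5 0 0 5 0 0 0" --pt "5 0 0 3 0 0 0" --pt "5 0 0 2 0 0 0" --pt "5 0 0 0 0 0 0" --pt "5 0 0 0 0 0 0"

```text
time_s: 93.95
tool_pos: [0.4666, -0.0563, 0.0497]
tool_rot: [180.0, -0.0, 93.2]
force: [0.5, 0.2, -2.3]
grip_width: 0.013
```

Call:
send_rows --pt "5 0 0 2 0 0 0" --pt "5 0 0 2 0 0 0" --pt "5 0 0 2 0 0 0" --pt "5 0 0 2 0 0 0" --pt "5 0 0 2 0 0 0" --pt "5 0 0 1.2 0 0 0" --pt "5 0 0 0 0 0 0"

```text
time_s: 94.65
tool_pos: [0.4662, -0.0563, 0.038]
tool_rot: [-180.0, -0.0, 93.2]
force: [-0.5, 0.7, -0.7]
grip_width: 0.0138
```

```bash
python3 pp.py 31 x
```

```text
94.75 [ 0.4663 -0.0563  0.0382] [179.99  -0.    93.21] 0.0133 [ 0.2  0.5 -1.4] [-0.08  0.06  0.01]
blade [0.4604 0.0485]
side bed1 0.75 [453.1 128.   96.5] 10.7
side bed2 0.72 [457.9  50.9  93.6] 15.7
top bed1 0.56 [453.9 133.3  95.9] 22.2
top bed2 0.87 [459.4  55.1  92.6] 21.3
```

Call:
send_rows --pt "5 -4 0 0 0 0 0" --pt "5 -8 0 0 0 0 0" --pt "5 -15 0 0 0 0 0" --pt "5 -25 0 0 0 0 0" --pt "5 -25 0 0 0 0 0" --pt "5 -20 0 0 0 0 0" --pt "5 -5 0 0 0 0 0" --pt "5 0 0 -20 0 0 0" --pt "5 0 0 -30 0 0 0" --pt "5 0 0 -20 0 0 0" --pt "5 0 0 0 0 0 0.15" --pt "5 0 0 0 0 0 0.15"

```text
time_s: 96.05
tool_pos: [0.4725, -0.1575, 0.109]
tool_rot: [179.9, -0.1, 75.7]
force: [-0.2, 0.2, -0.9]
grip_width: 0.0135
```

Call:
send_rows --pt "5 0 0 0 0 0 0.15" --pt "5 0 0 0 0 0 0.15" --pt "5 0 0 0 0 0 0.15" --pt "5 0 0 0 0 0 0.15" --pt "5 0 0 0 0 0 0.15" --pt "5 0 0 0 0 0 0.15" --pt "5 0 0 0 0 0 0.15" --pt "5 0 0 0 0 0 0.15" --pt "5 0 0 0 0 0 0.057" --pt "5 0 0 0 0 0 0" --pt "5 0 0 0 0 0 0"

```text
time_s: 97.15
tool_pos: [0.4719, -0.1577, 0.1081]
tool_rot: [-180.0, 0.0, 4.1]
force: [1.1, -0.7, -0.6]
grip_width: 0.0136
```

```bash
python3 pp.py 32 x; python3 prof.py 32b | head -1
```

```text
97.25 [ 0.4719 -0.1579  0.1081] [-179.99   -0.      4.08] 0.0134 [ 1. -1.  0.] [-0.05  0.23 -0.  ]
blade [ 0.5766 -0.1504]
side bed1 0.95 [453.6 127.6  96.5] 27.4
side bed2 0.6 [457.3  50.5  93.3] 10.7
top bed2 0.84 [459.6  54.9  92.1] 24.1
97.45 [ 0.4719 -0.1581  0.1082] [-1.80e+02 -1.00e-02  4.02e+00]
```

Call:
send_rows --pt "5 3 -43.6 0 0 0 0" --pt "5 3 -43.6 0 0 0 0" --pt "5 3 -43.6 0 0 0 0" --pt "5 3 -43.6 0 0 0 0" --pt "5 3 -43.6 0 0 0 0" --pt "5 3 -43.6 0 0 0 0" --pt "5 3 -43.6 0 0 0 0" --pt "5 3 -43.6 0 0 0 0" --pt "5 3 -43.6 0 0 0 0" --pt "5 3 -43.6 0 0 0 0" --pt "5 3 -43.6 0 0 0 0" --pt "5 3 -43.6 0 0 0 0"

```text
time_s: 98.65
tool_pos: [0.4712, 0.3681, 0.1081]
tool_rot: [-180.0, -0.0, 4.0]
force: [0.9, 0.3, -0.9]
grip_width: 0.013
```

Call:
send_rows --pt "5 0 0 0 0 0 0" --pt "5 0 0 0 0 0 0" --pt "5 0 0 30 0 0 0" --pt "5 0 0 30 0 0 0" --pt "5 0 0 20 0 0 0" --pt "5 0 0 0 0 0 0" --pt "5 0 0 0 0 0 0"

```text
time_s: 99.35
tool_pos: [0.4721, 0.365, 0.0286]
tool_rot: [180.0, -0.0, 3.9]
force: [1.0, 0.8, -0.7]
grip_width: 0.0136
```

```bash
python3 ob.py
```

```text
99.35 [0.4721 0.365  0.0286] [ 1.7997e+02 -2.0000e-02  3.8900e+00] 0.0136 [ 1.   0.8 -0.7] [-0.03  0.19 -0.01]
```

Call:
send_rows --pt "5 -0.7 -1 10 0 0 0" --pt "5 0 0 10 0 0 0" --pt "5 0 0 5 0 0 0" --pt "5 0 0 0 0 0 0" --pt "5 0 0 0 0 0 0"

```text
time_s: 99.85
tool_pos: [0.4706, 0.3673, 0.0031]
tool_rot: [180.0, 0.0, 4.0]
force: [-0.4, -0.1, 0.2]
grip_width: 0.0137
```

Call:
send_rows --pt "5 0 0 1.5 0 0 0" --pt "5 0 0 1.2 0 0 0" --pt "5 0 0 0 0 0 0"

```text
time_s: 100.15
tool_pos: [0.4705, 0.3673, 0.0005]
tool_rot: [-180.0, -0.0, 4.0]
force: [0.3, 0.6, -1.0]
grip_width: 0.0135
```

```bash
python3 ob.py
```

```text
100.15 [0.4705 0.3673 0.0005] [-180.   -0.    4.] 0.0135 [ 0.3  0.6 -1. ] [-0.01  0.21 -0.02]
```

Call:
send_rows --pt "5 0.8 0.7 0.6 0 0 0" --pt "5 0 0 0.4 0 0 0" --pt "5 0 0 0 0 0 0" --pt "30 0 0 0 0 0 0" --pt "50 0 0 0 0 0 0" --pt "50 0 0 0 0 0 0" --pt "50 0 0 0 0 0 0"

```text
time_s: 100.85
tool_pos: [0.4715, 0.3666, -0.0005]
tool_rot: [-180.0, -0.0, 4.0]
force: [0.0, -0.5, -0.9]
grip_width: 0.0377
```

Call:
send_rows --pt "50 0 0 -10 0 0 0" --pt "50 0 0 -30 0 0 0" --pt "50 0 0 -40 0 0 0" --pt "50 0 0 -40 0 0 0" --pt "50 -30 -20 0 0 0 0" --pt "50 -20 -40 0 0 0 0" --pt "50 0 -45 0 0 0 0" --pt "50 0 -45 0 0 0 0" --pt "50 0 -45 0 0 0 0" --pt "50 0 0 0 0 0 0" --pt "50 0 0 0 0 0 0"

```text
time_s: 101.95
tool_pos: [0.407, 0.5585, 0.1192]
tool_rot: [180.0, 0.0, 4.1]
force: [0.3, -0.7, 0.2]
grip_width: 0.0501
```

```bash
python3 pp.py 33 x
python3 - <<'E'
import sys;sys.argv=["x"]
from prof import *
ims={c:cv2.imread(f"pics/{c}33.png")[:,:,::-1] for c in("top","side")}
prof(ims)
for c in("top","side"):
    d=np.abs(ims[c].astype(int)-cv2.imread(f"pics/{c}0.png")[:,:,::-1]).max(2)
    print(c,"spatula zone diff>60:",(d[200:305,175:205]>60).sum() if c=="top" else (d[335:375,255:372]>60).sum())
    r=env.regions_of(c,"spatula")
    for q in r[:1]:
        p=back("top",187,222,0);print(c,np.round(q["rect"],1),*fit({c:q["region"].astype(float)},M["spatula"],(p[0],p[1],.06)))
im=ims["top"];a=alpha(im)
for r in(212,218,224,230):
    row=a[r,165:210]; c=165+np.arange(45); print("blade",r,back("top",(row*c).sum()/row.sum(),r,.003).round(4),round(row.sum(),1))
col=a[195:245,186]; print("tip profile",col.round(1).tolist()); print("start", alpha(cv2.imread("pics/top0.png")[:,:,::-1])[195:245,186].round(1).tolist())
E
```

```text
102.05 [0.409  0.5563 0.1199] [ 1.7995e+02 -5.0000e-02  3.9200e+00] 0.05 [-0.6  0.1  0.8] [-0.11  0.15  0.01]
blade [0.5137 0.5635]
side bed1 0.6 [459.3 126.9  95.1] 239.7
side bed2 0.64 [462.5  54.2  91.8] 275.8
top bed1 0.56 [455.  133.4  96. ] 22.7
top bed2 0.76 [459.3  55.   91.8] 19.3
top -28 [(-140, '-'), (-135, '+'), (136, '-'), (139, '+')]
top -10 [(-142, '-'), (-125, '+'), (137, '-'), (141, '+')]
top 10 [(-124, '+'), (137, '-')]
top 28 [(-143, '+'), (-141, '-'), (-135, '+'), (136, '-')]
top spatula zone diff>60: 425
top [176.8 206.1 195.4 306.2] [576.92744003 375.38178593   3.87670233] 72.5854363706267
side spatula zone diff>60: 1056
blade 212 [0.6018 0.3759 0.003 ] 16.0
blade 218 [0.5878 0.375  0.003 ] 15.2
blade 224 [0.5738 0.3741 0.003 ] 16.0
blade 230 [0.5599 0.3732 0.003 ] 15.1
tip profile [0.0, 0.0, 0.0, 0.0, 0.0, 0.0, 0.0, 0.0, 0.0, 0.0, 0.0, 0.0, 0.1, 1.0, 1.0, 1.0, 1.0, 1.0, 1.0, 1.0, 1.0, 1.0, 1.0, 1.0, 1.0, 1.0, 1.0, 1.0, 1.0, 1.0, 1.0, 1.0, 1.0, 1.0, 1.0, 1.0, 1.0, 1.0, 1.0, 1.0, 1.0, 1.0, 1.0, 1.0, 1.0, 1.0, 1.0, 1.0, 1.0, 1.0]
start [0.0, 0.0, 0.0, 0.0, 0.0, 0.0, 0.0, 0.0, 0.0, 0.0, 0.0, 0.0, 0.1, 1.0, 1.0, 1.0, 1.0, 1.0, 1.0, 1.0, 1.0, 1.0, 1.0, 1.0, 1.0, 1.0, 1.0, 1.0, 1.0, 1.0, 1.0, 1.0, 1.0, 1.0, 1.0, 1.0, 1.0, 1.0, 1.0, 1.0, 1.0, 1.0, 1.0, 1.0, 1.0, 1.0, 1.0, 1.0, 1.0, 1.0]
```

```bash
python3 -c "
from cell import env
print(env.sign_off())"
```

```text
the job is handed in; nothing more can be done
None
```

The job is handed in, at about 102 s of the 210 s. All four tiles are laid in the order lug, notch, step, end. Both plaques that were on the rack now lie on the bed, and the spatula is back on its rest.

**Problems on the way**
- **Tool height:** the reported tool height was about 34 mm lower than the real fingertips. My first grasp closed above the tile, so I touched the bench to find the true height.
- **Tile_step:** it slid about 30 mm along the pan after I had laid it. I moved it back.
- **Tile_notch:** it tilted in the grip twice because the gap left for it was too tight. I re-levelled it on the bench, pushed its neighbours apart a little, and it then dropped to the floor.

**Last checks**
- **Tiles:** the top view after laying shows the row interlocked. Heights and forces show each tile reached the pan floor. tile_step and tile_lug sit about 1 to 2 mm off their nominal spots, within the joints' play.
- **Plaques:** they lie across both rails, 78 mm between centres, about 5 mm apart. One is turned about 3° from the pan's line. The first was lifted with the blade a few millimetres farther in than planned, at the start of the neck, so it may have tipped slightly.
- **Spatula:** the blade measures the same in the top view as at the start.
- **Checks that failed:** the final side-view fits of the plaques failed because the arm was probably in the way, so their last position rests on the top camera and the earlier side views. I did not measure the other things on the bench again, but no move was aimed near them.

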